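# Find the high spot of a drive wheel on the runout stand

## Task

Find the high spot of the drive wheel on the runout stand. Slide the dial gauge's carriage in by its post until the plunger bears on the tread and the needle has gone about 3 mm round; then turn the wheel slowly with a light fingertip push on the crank knob, without gripping it, and find where the gauge reads highest anywhere on the tread. Leave the wheel standing with that highest spot at the gauge and the gauge as you set it, and leave the other things on the bench alone.

Things in the scene. Friction and masses are not known exactly. Their poses are not given: they have to be found in the camera images.
- stand: Runout stand: cast base 365 x 150 x 24 mm, fixed. Origin under the spindle axis, at the underside; +x runs from the spindle to the dial gauge, z up. A drive wheel is clamped flat on the upright spindle at an unknown angle: black tread 75 mm in radius, heights 52 to 94 mm, with more than one swelling, each fading out about 0.5 rad either side of its peak; one is the highest by over 1 mm.
- axis (a point): Point on the upright spindle axis at 110 mm height, level with the top of the crank arm; the crank knob goes round it at 60 mm radius. Its x, y, z are those of the stand.
- knob (a point): Centre of the crank knob's grip, at 138 mm height: black upright round knob, 21.6 mm in diameter, from 111 to 155 mm height, at the end of the crank arm (flat bar, top at 110 mm). The knob spins freely on its own pin, so a fingertip pushing it rolls round it.
- crank_knob: The same crank knob; origin at its underside on its pin (111 mm height), z up.
- spindle (a joint): Angle of spindle, crank and wheel, rad, + counter-clockwise from above, any number of turns either way; at 0 the crank arm points along the stand's +x. Friction takes about 1.3 N at the knob, up to 2.5 N where the plunger climbs a swelling, near 0.5 N where it runs down one. It stays where it is let go.
- carriage (a joint): Travel of the gauge carriage along the guide bar, m: 0 = right back, + towards the wheel, end stop at 0.027. Slides against 12 N of friction and stays where it is left. With the plunger free, its ball stands 95 mm minus this travel from the spindle axis; what it stands farther out is how far the tread has pushed it in.
- post (a point): Grip point on the carriage's upright steel post, 115 mm high: round, 16 mm in diameter, top at 135 mm, 222 mm from the spindle axis when the carriage is right back. The dial gauge stands before it, towards the wheel: round dial 70 mm across, face up, top of its bezel at 91 mm height, its nearest edge 9 mm from the post.
- tip (a point): Contact point of the plunger's 6 mm ball, at 73 mm height, pointing along the stand's -x at the tread; the tread pushes it back into the gauge (travel 10 mm) against a 5 to 6.5 N spring (the ball sinks 0.6 mm into the rubber). The black dial needle points at the wheel when the plunger is free and goes clockwise as it is pushed in, one turn for 10 mm, a long mark every 1 mm.
- hex_key: Steel L-shaped hex key, 95 x 30 mm, 7 mm thick, lying on the stand's base beside the guide bar. Leave alone. Origin mid-length, at the underside.
- caliper: Caliper lying flat, 160 x 60 mm, 12 mm high, grey with a black slide. Leave alone. Origin mid-beam, at the underside.
- bearing: Steel bearing ring lying flat, 52 mm across, 15 mm high. Leave alone. Origin at the centre of the underside.
- paint_marker: White paint marker with black cap, 125 mm long, 15 mm thick, lying. Leave alone. Origin near mid-length, at the underside.
- v_block: Steel V-block, 70 x 55 x 48 mm. Leave alone. Origin at the centre of the underside.
- mug: White ceramic mug, 80 mm across, 92 mm high. Leave alone. Origin at the centre of the underside.

How it is judged:
By the outcome, as a careful person would: the job done as asked, in the order asked, and still so for the second after the job is handed in, with the robot touching nothing.
It also fails if it takes over 72 s, if anything falls off the work surface, if the arm or the gripper's body presses on something with over 40 N, if the wrist force passes 120 N, or if a joint passes its speed limit or range.

## Robot

A 6-joint arm with a two-finger parallel gripper is mounted at the origin on the work surface. World frame = base frame: x ahead of the robot, y to its left, z up, the work surface at z = 0. Lengths are in m, angles in degrees, forces in N, time in s.
With the tool pointing down it reaches from about 0.375 to 0.9 m from the base axis. Payload 3.1 kg.
Tool frame: the origin (TCP) lies on the centre line of the jaws, within the pads' length; the fingertips stand 17 mm ahead of it and the grasp point (between the pads) lies 2 mm behind it; z points along the fingers, y is the line along which they close (so a half turn about z gives the same grasp; the last joint's range is limited). The gripper opens to 87 mm and grips with 3 to 60 N. Pads are 19 mm wide; open, the fingers measure 117 mm over their backs; the gripper's body (75 mm by 190 mm) begins 51 mm behind the grasp point.
Start: joints at [64.945, 30.224, 82.088, -0, 67.689, -10.227], TCP at [0.16, 0.604, 0.214] pointing down, gripper open.
Joint ranges: [-176.69, 176.69], [-43.24, 126.21], [12.49, 139.97], [-82, 262], [0, 151.66], [-163.58, 163.58]. Speed limits (degrees/s): [159.86, 159.86, 180, 180, 180, 180].

## Interface

Orientations are given as a 3x3 rotation matrix whose columns are the frame's x, y, z axes.
In Python, from rig import bot, imaging, finder gives the robot as it stands. The module is installed in compiled form; this text tells all that it offers.
- The arm moves only by the tool play_rows, never from a script. Its argument "motion" is a list that holds one entry, the list of rows, each a list of 6 numbers: the shift along the tool's x, y, z in m, then the turn, a rotation vector about the tool's x, y, z in degrees. In form: [[[dx, dy, dz, wx, wy, wz], ...]]. A call has 1 to 8 rows; each row is the pose to reach, as a shift and turn from the pose commanded when the call began, along the tool's axes at that moment; what a row does not reach only later rows make up. A row lasts 1/12 s, in which the tool goes at most 41.7 mm and 7.16 degrees, less where a joint would pass 70% of its speed; a pose out of reach is approached as far as the arm can. A call with a gripper value outside its range is refused whole. "fingers" is the finger opening in m, from 0 to 0.087, set as the call begins (left out, the last holds). The fingers move at their own pace and stop on an object; the grip force is fixed at half the most. Time passes only in rows, so rows that repeat a pose let the fingers close. It gives the time, the measured TCP pose, the force, the opening and the grip force at its end, in the units of the state.
- bot.read_state(): the state, without advancing time (a new reading comes with each control period).
- imaging.capture(name): name is "side" or "top" or "wrist"; returns a dict with "frame" (480x640x3 uint8, red, green, blue), "camera_matrix" (3x3 intrinsics, pixels), "R" (3x3) and "t" (3): a world point X has camera coordinates R X + t. Camera axes: x right, y down, z forward; pixel columns grow to the right and rows downward; lengths in m; the calibration is good to about 2 mm. A picture is of the moment at which its call begins. There is no depth.
- bot.hand_in(): hands the job in; it is judged then, once.
Trained networks look in the newest picture that a camera, given by its name, has taken for a name from the list of things; names that differ only in an ending like _2 or _b are one class to them, and where a whole thing is asked for, a point or a joint stands for the part that bears it (a point fixed in the world has none). Each returns a list of dicts, best first, with "confidence" (0 to 1); they miss things now and then, are a little off and sometimes report something else, mostly with a low value. They report only what shows in the picture. A call takes as long as a camera call.
- finder.recognise(camera, name): "at" ([x, y, z] in m, in world coordinates, good to about 4 mm: the middle of the surface that is visible of it).
- finder.outline_of(camera, name): "pixels" (480x640 bool, what is visible of it).
The state is a dict: "time_s": time; "joint_positions": joint angles; "qvel": joint speeds; "tau": joint torques, N m; "position": TCP position; "tcp_rot": TCP orientation; "force": force on the tool from outside, world axes, zero at the start; "moment": the same for the moment, N m; "opening": opening from 0.0 (shut) to 1.0 (fully open); "grasp_force": force on a finger pad.
Only numpy, scipy, OpenCV 4.12 (cv2) and the standard library are available. Lean on these libraries where they do the work, as an engineer would, in place of code of your own. Each camera call takes 0.05 s, during which the arm holds its last target. There are 200 camera calls.

## Working session

There is one attempt and no reset: what is moved stays moved. The work goes in short steps, Python scripts to look and compute and a tool call to move; the robot and the scene stay as the last step left them, time stands still between calls to the robot, and variables do not carry over. Pictures are saved under pics/ and viewed, at most 10 in all, crops included, and the job is handed in when it is done.

Besides the shell and the picture viewer there is one more tool, called after "Emit:" as name(argument=value, ...) on one line, values as JSON. play_rows: Moves the arm, as the interface text tells. Its arguments: {"type":"object","properties":{"motion":{"type":"array"},"fingers":{"type":"number"}},"required":["motion"]}

```bash
mkdir -p pics
cat > h.py <<'E'
import numpy as np, cv2
from rig import bot, imaging, finder
def cap(n,save=None):
    c=imaging.capture(n)
    if save: cv2.imwrite('pics/'+save,c['frame'][:,:,::-1])
    return c
def proj(c,X):
    p=c['R']@np.array(X,float)+c['t']; q=c['camera_matrix']@p; return q[:2]/q[2]
def onplane(c,uv,z):
    d=c['R'].T@np.linalg.inv(c['camera_matrix'])@np.array([uv[0],uv[1],1.]); o=-c['R'].T@c['t']
    return o+d*(z-o[2])/d[2]
E
python3 - <<'E'
from h import *
np.set_printoptions(precision=4,suppress=True)
for n in ['top','side']:
    c=cap(n,n+'1.png'); print(n,-c['R'].T@c['t'])
    for o in ['stand','knob','crank_knob','post','tip','carriage','axis','hex_key','mug','v_block','caliper']:
        r=finder.recognise(n,o)
        print(o,[(np.round(x['at'],4),round(x['confidence'],2)) for x in r[:2]])
s=bot.read_state();print(s['time_s'],s['tcp_rot'],s['force'],s['opening'])
a,b=cv2.imread('pics/top1.png'),cv2.imread('pics/side1.png')
E
```

```text
top [ 0.3992 -0.0036  1.0645]
stand [(array([ 0.5131, -0.0308,  0.0529]), 0.8)]
knob [(array([ 0.4843, -0.0513,  0.1547]), 0.56)]
crank_knob [(array([0.5262, 0.0861, 0.0835]), 0.7)]
post [(array([0.5247, 0.0856, 0.0824]), 0.94)]
tip []
carriage [(array([0.5213, 0.0878, 0.0856]), 0.75)]
axis [(array([ 0.5127, -0.0285,  0.0545]), 0.83)]
hex_key [(array([0.4731, 0.0948, 0.0328]), 0.74), (array([ 0.6255, -0.3341,  0.0168]), 0.41)]
mug [(array([0.5624, 0.3858, 0.0514]), 0.88)]
v_block [(array([ 0.4922, -0.3443,  0.0265]), 0.79)]
caliper [(array([0.4038, 0.3295, 0.008 ]), 0.72), (array([0.4723, 0.092 , 0.0309]), 0.23)]
side [ 0.0089 -0.6678  0.9597]
stand [(array([ 0.496 , -0.098 ,  0.0645]), 0.58)]
knob [(array([ 0.4801, -0.061 ,  0.1407]), 0.79)]
crank_knob [(array([ 0.4767, -0.0619,  0.1426]), 0.57)]
post [(array([0.5161, 0.0774, 0.0876]), 0.74)]
tip [(array([ 0.4856, -0.3438,  0.0297]), 0.67)]
carriage [(array([0.5162, 0.0744, 0.0831]), 0.88), (array([ 0.4843, -0.0568,  0.1404]), 0.38)]
axis [(array([ 0.4936, -0.0956,  0.0672]), 0.94), (array([0.5187, 0.0774, 0.0859]), 0.65)]
hex_key [(array([0.4701, 0.0964, 0.0284]), 0.58)]
mug [(array([0.5539, 0.3453, 0.0575]), 0.9)]
v_block [(array([ 0.4865, -0.342 ,  0.0263]), 0.81)]
caliper [(array([0.4017, 0.3313, 0.0034]), 0.7)]
1.2 [[-0.9667  0.2559 -0.0001]
 [ 0.2559  0.9667  0.    ]
 [ 0.0001  0.     -1.    ]] [0.3048 0.1226 0.1738] 0.9964029307277275
```

View pics/top1.png

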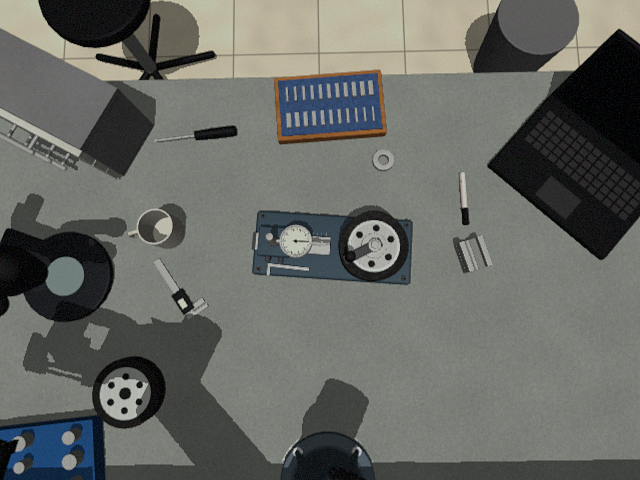

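View pics/side1.png

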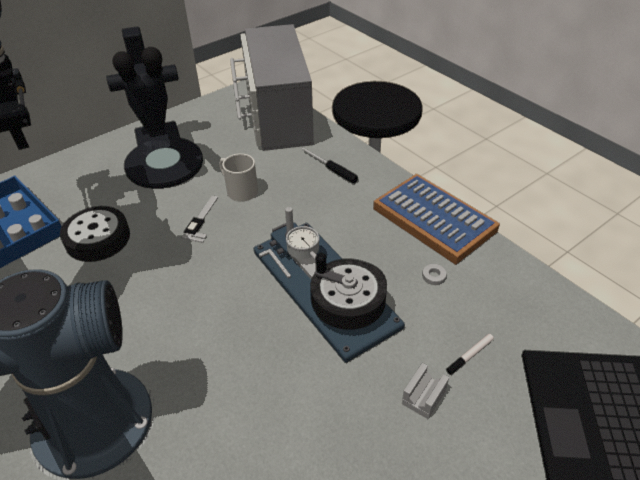

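The top view shows the stand with the dial at about (296,240), the post at (269,237), the hub at (375,244) and the knob at (350,257). So stand +x runs roughly along world +y. The side view agrees.

Run:
```python
from h import *
a,b=cv2.imread('pics/top1.png'),cv2.imread('pics/side1.png')
A=cv2.resize(a[200:292,245:420],None,fx=4.5,fy=4.5,interpolation=cv2.INTER_CUBIC)
B=cv2.resize(b[200:365,245:410],None,fx=3.6,fy=3.6,interpolation=cv2.INTER_CUBIC)
cv2.imwrite('pics/topz.png',A);cv2.imwrite('pics/sidez.png',B)
w=cap('wrist'); print(-w['R'].T@w['t'], w['R'])
```

```text
[0.09462183 0.6205319  0.38403532] [[ 2.56362012e-01  9.66580514e-01  7.93207039e-04]
 [ 9.36114325e-01 -2.48485840e-01  2.48887037e-01]
 [ 2.40766461e-01 -6.30626493e-02 -9.68532195e-01]]
```

View pics/topz.png

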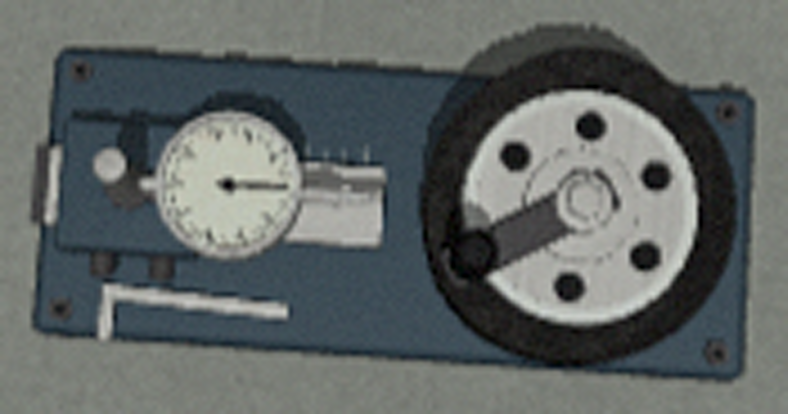

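View pics/sidez.png

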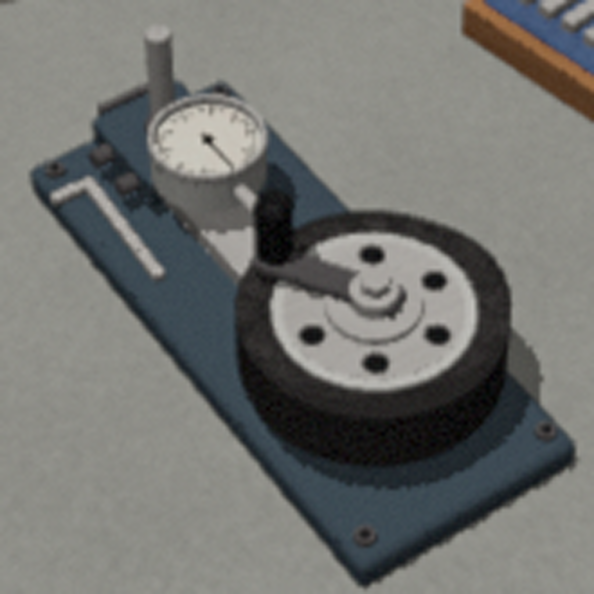

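The top crop shows the hub at (586,200), post top at (109,166), knob top at (473,252) and needle pivot at (229,185), with the needle pointing at the wheel. In the side crop the post top is at (158,35), the knob top at (274,195), the hub at (374,288) and the dial at (207,139). Next I'll triangulate these.

Run:
```python
from h import *
np.set_printoptions(precision=4,suppress=True)
T=cap('top');S=cap('side')
P={'hub':((586,200),(374,284)),'post':((109,166),(158,34)),'knob':((473,252),(274,196)),'dial':((229,185),(207,139))}
P0=lambda c:c['camera_matrix']@np.c_[c['R'],c['t']]
R={}
for k,(a,b) in P.items():
    ua=np.array([(a[0]-1.75)/4.5+245,(a[1]-1.75)/4.5+200]); ub=np.array([(b[0]-1.3)/3.6+245,(b[1]-1.3)/3.6+200])
    X=cv2.triangulatePoints(P0(T),P0(S),ua.reshape(2,1),ub.reshape(2,1))[:,0];X=X[:3]/X[3]
    z={'hub':.118,'post':.135,'knob':.155,'dial':.09}[k]
    R[k]=onplane(T,ua,z); print(k,X,'top@z',R[k],'side@z',onplane(S,ub,z))
h,p,kn=R['hub'],R['post'],R['knob']
d=(p-h)[:2];print('dist post',np.hypot(*d),'yaw',np.degrees(np.arctan2(d[1],d[0])))
e=(kn-h)[:2];print('knob r',np.hypot(*e),np.degrees(np.arctan2(e[1],e[0])))
# base corners
for c in [(62,48),(752,90),(740,378),(36,330)]:
    print(onplane(T,((c[0]-1.75)/4.5+245,(c[1]-1.75)/4.5+200),.024))
s=bot.read_state();print(s['time_s'])
```

```text
hub [ 0.5105 -0.1081  0.1156] top@z [ 0.5114 -0.1085  0.118 ] side@z [ 0.5083 -0.1093  0.118 ]
post [0.529  0.1124 0.134 ] top@z [0.5289 0.1123 0.135 ] side@z [0.5283 0.1115 0.135 ]
knob [ 0.4847 -0.0534  0.1567] top@z [ 0.4845 -0.0532  0.155 ] side@z [ 0.486  -0.0522  0.155 ]
dial [0.5244 0.0604 0.0888] top@z [0.5249 0.06   0.09  ] side@z [0.5232 0.0597 0.09  ]
dist post 0.2214996237303887 yaw 85.47507831001548
knob r 0.06150106668082901 115.98742342411542
[0.6067 0.1506 0.024 ]
[ 0.5783 -0.2062  0.024 ]
[ 0.4304 -0.194   0.024 ]
[0.4605 0.1635 0.024 ]
1.35
```

The geometry is consistent: axis at (0.5105, -0.1085), stand yaw 85.4°, post 222 mm out, and the knob at +30.5° with a 61 mm radius. I'm now moving to a point behind the post with the fingers shut.

Emit:
play_rows(motion=[[[-0.02,-0.015,0,0,0,4],[-0.055,-0.04,0,0,0,9],[-0.088,-0.065,0,0,0,15],[-0.12,-0.09,0,0,0,20],[-0.152,-0.113,0,0,0,25],[-0.184,-0.137,0,0,0,30],[-0.212,-0.158,0,0,0,35],[-0.238,-0.1765,0,0,0,40]]], fingers=0)

```text
time_s: 2.02
position: [0.3459, 0.3708, 0.2141]
tcp_rot: [[-0.572, 0.82, 0.0], [0.82, 0.572, -0.0], [-0.0, 0.0, -1.0]]
force: [0.7, 0.8, -0.4]
opening: 0.48
grasp_force: 0.0
```

```bash
cat >> h.py <<'E'
from scipy.spatial.transform import Rotation as Ro
A=np.array([.5105,-.1085]);yaw=np.radians(85.4)
ux=np.array([np.cos(yaw),np.sin(yaw)]);uy=np.array([-ux[1],ux[0]])
RT=np.array([[ux[0],-uy[0],0],[ux[1],-uy[1],0],[0,0,-1.]]) # tool x=stand x, tool y=-stand y
def W(sx,sy,z): return np.r_[A+sx*ux+sy*uy,z]
def stand(p): d=np.array(p[:2])-A; return d@ux,d@uy
def goal(sx,sy,z):
    s=bot.read_state();R=np.array(s['tcp_rot']);p=np.array(s['position'])
    return R.T@(W(sx,sy,z)-p), Ro.from_matrix(R.T@RT).as_rotvec(degrees=True)
E
python3 - <<'E'
from h import *
np.set_printoptions(precision=4,suppress=True)
print(goal(.252,0,.214)); s=bot.read_state(); print(s['position'],s['time_s'],s['force'],s['opening'],s['qvel'])
E
```

```text
(array([-0.2928,  0.0212,  0.0001]), array([ 0.0171,  0.0091, 39.4856]))
[0.3459 0.3708 0.2141] 2.0167 [ 0.6506  0.7689 -0.4416] 0.4795459156754451 [-43.5871  -4.1899   7.0487   0.4119  -3.8111  16.1348]
```

Emit:
play_rows(motion=[[[-0.03,0.002,0,0,0,5],[-0.07,0.005,0,0,0,11],[-0.11,0.008,0,0,0,17],[-0.15,0.011,0,0,0,22],[-0.19,0.014,0,0,0,27],[-0.23,0.017,0,0,0,32],[-0.265,0.019,0,0,0,36],[-0.292,0.021,0,0,0,39.5]]])

```text
time_s: 2.68
position: [0.5323, 0.1434, 0.2141]
tcp_rot: [[0.081, 0.997, 0.002], [0.997, -0.081, -0.0], [-0.0, 0.002, -1.0]]
force: [0.8, -0.2, 0.4]
opening: 0.01
grasp_force: 0.0
```

Emit:
play_rows(motion=[[[0,0,0.02,0,0,0],[0,0,0.05,0,0,0],[0,0,0.075,0,0,0],[0,0,0.092,0,0,0],[0,0,0.098,0,0,0],[0,0,0.098,0,0,0]]])

```text
time_s: 3.18
position: [0.5292, 0.1459, 0.1144]
tcp_rot: [[0.076, 0.997, -0.003], [0.997, -0.076, -0.0], [-0.001, -0.003, -1.0]]
force: [-0.2, 0.5, 1.1]
opening: 0.005
grasp_force: 0.0
```

Run:
```python
from h import *
np.set_printoptions(precision=4,suppress=True)
s=bot.read_state(); print(s['position'],stand(s['position']),s['time_s'],s['force'],s['opening'],goal(.252,0,.116))
c=cap('top','top2.png')['frame'][200:292,245:420,::-1]
w=cap('wrist')['frame'][:,:,::-1]
A_=cv2.resize(c,None,fx=4,fy=4,interpolation=cv2.INTER_CUBIC)
B=cv2.resize(w,None,fx=.35,fy=.35)
o=np.zeros((600,700,3),np.uint8);o[:A_.shape[0],:A_.shape[1]]=A_;o[370:370+B.shape[0],:B.shape[1]]=B
cv2.imwrite('pics/c2.png',o)
```

```text
[0.5292 0.1459 0.1144] (np.float64(0.25507869476378675), np.float64(0.0018058255493405909)) 3.1833 [-0.152   0.5228  1.1439] 0.004857917376030261 (array([-0.0031,  0.0018, -0.0016]), array([-0.1975,  0.0297,  0.2643]))
```

View pics/c2.png

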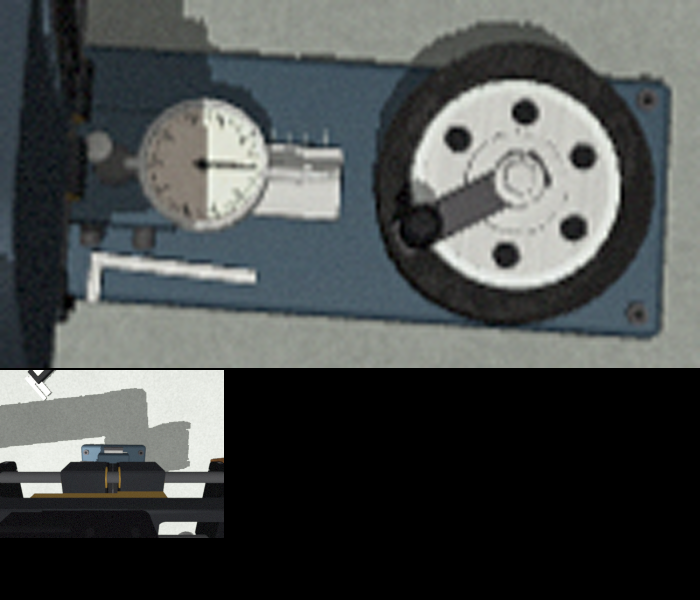

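Top crop: the gripper is behind the post (post top at 98,147), and the dial at (204,163) is half in shadow but readable. The needle still points at the wheel. I'll write the needle reader and push.

Emit:
play_rows(motion=[[[-0.004,0.001,0,0,0,0],[-0.008,0.002,0,0,0,0],[-0.012,0.002,0,0,0,0],[-0.016,0.002,0,0,0,0],[-0.02,0.002,0,0,0,0],[-0.024,0.002,0,0,0,0],[-0.028,0.002,0,0,0,0],[-0.028,0.002,0,0,0,0]]])

```text
time_s: 3.95
position: [0.5309, 0.1206, 0.1167]
tcp_rot: [[0.079, 0.997, 0.003], [0.997, -0.079, 0.006], [0.006, 0.002, -1.0]]
force: [1.0, 10.7, 2.0]
opening: 0.009
grasp_force: 4.5
```

```bash
cat >> h.py <<'E'
def needle(sx0,n=1,save=None,c=None,srch=.003):
    c=c or cap('top',save); g=cv2.GaussianBlur(c['frame'].astype(np.float32).mean(2),(0,0),.6)
    th=np.radians(np.arange(0,360,1.)); r=np.linspace(.008,.022,15)
    best=None
    for cx in sx0+np.arange(-srch,srch+1e-9,.0005):
      for cy in np.arange(-.0015,.0016,.0005):
        X=cx+r[:,None]*np.cos(th); Y=cy-r[:,None]*np.sin(th)   # clockwise reading
        P=np.stack([A[0]+X*ux[0]+Y*uy[0],A[1]+X*ux[1]+Y*uy[1],np.full(X.shape,.089)],-1)
        q=(P@c['R'].T+c['t'])@c['camera_matrix'].T; u=(q[...,:2]/q[...,2:]).astype(np.float32)
        I=cv2.remap(g,u[...,0],u[...,1],cv2.INTER_LINEAR)
        D=(np.minimum(np.roll(I,22,1),np.roll(I,-22,1))-I)
        D=np.clip(D,-10,60).mean(0); D=np.convolve(np.r_[D[-3:],D,D[:3]],np.ones(7)/7,'valid')
        k=D.argmax()
        if best is None or D[k]>best[0]:
            a,b,d=D[k-1],D[k],D[(k+1)%360]; best=(D[k],(k+.5*(a-d)/(a-2*b+d)),cx,cy)
    return dict(mm=best[1]/36,score=best[0],cx=best[2],cy=best[3])
E
python3 - <<'E'
from h import *
np.set_printoptions(precision=4,suppress=True)
s=bot.read_state(); sx=stand(s['position']);print(sx,s['position'][2],s['time_s'],s['force'])
import copy
c=imaging.capture('top');c['frame']=cv2.imread('pics/top2.png')[:,:,::-1];print('ref0',needle(.170,c=c))
c=imaging.capture('top');c['frame']=cv2.imread('pics/top1.png')[:,:,::-1];print('ref1',needle(.170,c=c))
print(needle(.155,srch=.008,save='top3.png'))
E
```

```text
(np.float64(0.22998448427703336), np.float64(-0.0019424672522232733)) 0.11673832167985304 3.95 [ 0.9658 10.7182  2.0192]
ref0 {'mm': np.float64(4.963236263193498), 'score': np.float64(58.93344007219588), 'cx': np.float64(0.1705), 'cy': np.float64(-0.001)}
ref1 {'mm': np.float64(4.9418928785676535), 'score': np.float64(57.20749555315291), 'cx': np.float64(0.168), 'cy': np.float64(-0.001)}
{'mm': np.float64(5.010414117194537), 'score': np.float64(54.61725670950753), 'cx': np.float64(0.155), 'cy': np.float64(-0.001)}
```

Emit:
play_rows(motion=[[[-0.002,0,0,0,0,0],[-0.004,0,0,0,0,0],[-0.006,0,0,0,0,0],[-0.006,0,0,0,0,0]]])

```text
time_s: 4.43
position: [0.5304, 0.1151, 0.1167]
tcp_rot: [[0.079, 0.997, 0.003], [0.997, -0.079, 0.006], [0.007, 0.002, -1.0]]
force: [0.9, 11.4, 2.5]
opening: 0.007
grasp_force: 5.1
```

Run:
```python
from h import *
s=bot.read_state(); print(stand(s['position']),s['time_s'],s['force']);print(needle(.149,srch=.005))
```

```text
(np.float64(0.22447098668958287), np.float64(-0.0019178308090814292)) 4.4333 [ 0.89636011 11.43226634  2.53677551]
{'mm': np.float64(5.06345147738414), 'score': np.float64(55.396216256277896), 'cx': np.float64(0.1515), 'cy': np.float64(-0.0015)}
```

Emit:
play_rows(motion=[[[-0.001,0,0,0,0,0],[-0.002,0,0,0,0,0],[-0.002,0,0,0,0,0]]])

```text
time_s: 4.73
position: [0.5303, 0.1132, 0.1167]
tcp_rot: [[0.079, 0.997, 0.003], [0.997, -0.079, 0.007], [0.007, 0.002, -1.0]]
force: [1.0, 11.9, 1.4]
opening: 0.007
grasp_force: 5.2
```

Run:
```python
from h import *
s=bot.read_state(); print(stand(s['position']),s['time_s'],s['force']);print(needle(.149,srch=.005))
```

```text
(np.float64(0.22261043336146813), np.float64(-0.001917294123784847)) 4.7333 [ 1.03821121 11.86909214  1.38534656]
{'mm': np.float64(5.02732793873246), 'score': np.float64(53.99052701677594), 'cx': np.float64(0.1485), 'cy': np.float64(-0.0015)}
```

Emit:
play_rows(motion=[[[-0.001,0,0,0,0,0],[-0.002,0,0,0,0,0],[-0.003,0,0,0,0,0],[-0.003,0,0,0,0,0]]])

```text
time_s: 5.12
position: [0.53, 0.1103, 0.1167]
tcp_rot: [[0.079, 0.997, 0.003], [0.997, -0.079, 0.007], [0.007, 0.002, -1.0]]
force: [2.0, 12.0, 1.8]
opening: 0.001
grasp_force: 5.3
```

Run:
```python
from h import *
s=bot.read_state(); print(stand(s['position']),s['time_s'],s['force']);print(needle(.146,srch=.005))
```

```text
(np.float64(0.21963107288517342), np.float64(-0.0019114200080652469)) 5.1167 [ 1.97119213 11.97784475  1.82193413]
{'mm': np.float64(5.005663108709331), 'score': np.float64(56.30428368704659), 'cx': np.float64(0.147), 'cy': np.float64(-0.001)}
```

Emit:
play_rows(motion=[[[-0.001,0,0,0,0,0],[-0.002,0,0,0,0,0],[-0.002,0,0,0,0,0]]])

```text
time_s: 5.42
position: [0.53, 0.1095, 0.1168]
tcp_rot: [[0.08, 0.997, 0.003], [0.997, -0.08, 0.009], [0.009, 0.003, -1.0]]
force: [1.7, 15.4, 2.0]
opening: 0.008
grasp_force: 7.2
```

Run:
```python
from h import *
s=bot.read_state(); print(stand(s['position']),s['time_s'],s['force']);print(needle(.144,srch=.005,save='top4.png'))
```

```text
(np.float64(0.21889608641391076), np.float64(-0.0019041437598194717)) 5.4167 [ 1.74564348 15.38785313  1.97086275]
{'mm': np.float64(5.174383757874439), 'score': np.float64(57.39294924054827), 'cx': np.float64(0.1485), 'cy': np.float64(-0.001)}
```

Emit:
play_rows(motion=[[[-0.001,0,0,0,0,0],[-0.002,0,0,0,0,0],[-0.003,0,0,0,0,0],[-0.003,0,0,0,0,0]]])

```text
time_s: 5.8
position: [0.5297, 0.107, 0.1168]
tcp_rot: [[0.08, 0.997, 0.003], [0.997, -0.08, 0.01], [0.01, 0.003, -1.0]]
force: [1.8, 17.4, 2.0]
opening: 0.004
grasp_force: 7.8
```

Run:
```python
from h import *
s=bot.read_state(); print(stand(s['position']),s['time_s'],s['force']);print(needle(.144,srch=.005,save='top5.png'))
```

```text
(np.float64(0.21630666709608581), np.float64(-0.0018903057580914803)) 5.8 [ 1.77906631 17.4492098   2.01119284]
{'mm': np.float64(7.708053360854275), 'score': np.float64(37.90586853027344), 'cx': np.float64(0.147), 'cy': np.float64(-0.0015)}
```

Emit:
play_rows(motion=[[[-0.0004,0,0,0,0,0],[-0.0004,0,0,0,0,0]]])

```text
time_s: 6.02
position: [0.5297, 0.1067, 0.1168]
tcp_rot: [[0.08, 0.997, 0.003], [0.997, -0.08, 0.01], [0.01, 0.003, -1.0]]
force: [1.0, 16.6, 1.8]
opening: 0.005
grasp_force: 7.9
```

Run:
```python
from h import *
s=bot.read_state(); print(stand(s['position']),s['time_s'],s['force']);c=cap('top','top6.png');print(needle(.144,srch=.005,c=c))
cv2.imwrite('pics/c6.png',cv2.resize(c['frame'][200:292,245:420,::-1],None,fx=4.5,fy=4.5,interpolation=cv2.INTER_CUBIC))
```

```text
(np.float64(0.21600278805352724), np.float64(-0.0019156280474917874)) 6.0167 [ 0.95220012 16.55225786  1.76603347]
{'mm': np.float64(8.002880300698264), 'score': np.float64(35.030067988804404), 'cx': np.float64(0.147), 'cy': np.float64(0.0005)}
```

View pics/c6.png

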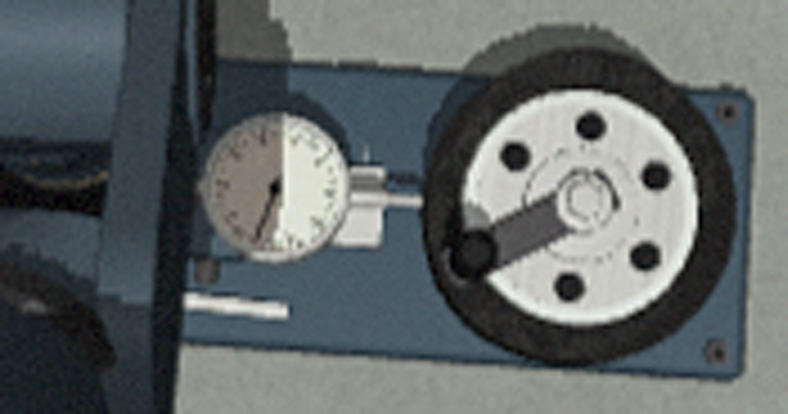

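Crop: the dial pivot is at (275,187) and the needle tip at (258,240), about 106° clockwise from the wheel direction, so roughly 3 mm. The gauge is set. Next I back off and compute the push path round the knob.

Emit:
play_rows(motion=[[[0.006,0,0,0,0,0],[0.016,0,0,0,0,0],[0.024,0,-0.003,0,0,0],[0.026,0,-0.02,0,0,0],[0.026,0,-0.05,0,0,0],[0.026,0,-0.075,0,0,0],[0.026,0,-0.085,0,0,0],[0.026,0,-0.085,0,0,0]]])

```text
time_s: 6.73
position: [0.5327, 0.1277, 0.2035]
tcp_rot: [[0.075, 0.997, 0.006], [0.997, -0.075, -0.0], [0.0, 0.006, -1.0]]
force: [-0.3, 0.1, -0.3]
opening: 0.005
grasp_force: 0.0
```

```bash
cat >> h.py <<'E'
from scipy.optimize import brentq
HA,HB,RK=.0095,.015,.0108
K=lambda f: .06*np.array([np.cos(f),np.sin(f)])
def rd(d): q=np.maximum(np.abs(d)-[HA,HB],0); return np.hypot(*q)
def pusher(deg,sgn=1):
    f=np.radians(deg); t=sgn*np.array([-np.sin(f),np.cos(f)])
    D=brentq(lambda D: rd(D*t)-RK,.005,.06); return K(f)-D*t
def knobang(P,near,sgn=1):   # knob angle touching pusher at P; searches near deg
    for f in np.arange(near-25*sgn,near+25*sgn,.1*sgn):
        k=K(np.radians(f))-np.array(P); t=sgn*np.array([-np.sin(np.radians(f)),np.cos(np.radians(f))])
        if k@t>0 and rd(k)>=RK: return f
def table(a0,a1,step,sgn=1):
    p0=pusher(a0,sgn); out=[]
    for a in np.arange(a0+step,a1+step/2,step):
        p=pusher(a,sgn); 
        out.append([round(p[0]-p0[0],4),round(-(p[1]-p0[1]),4)])
        if len(out)==8 : print(a,str([x+[0,0,0,0] for x in out]).replace(' ','')); out=[];p0=p
E
python3 - <<'E'
from h import *
np.set_printoptions(precision=4,suppress=True)
s=bot.read_state(); print(stand(s['position']),s['time_s'],s['force'])
p=pusher(16);print(p,goal(p[0],p[1],.214),goal(p[0],p[1],.138));print(needle(.147))
table(16,396,2.5)
E
```

```text
(np.float64(0.237182384351684), np.float64(-0.003209238904661172)) 6.7333 [-0.3341  0.0883 -0.3458]
[ 0.0651 -0.0093] (array([-0.1721,  0.0053, -0.0105]), array([ 0.3604, -0.0235,  0.2802])) (array([-0.1722,  0.0048,  0.0655]), array([ 0.3604, -0.0235,  0.2802]))
{'mm': np.float64(8.233519341443804), 'score': np.float64(16.83821541922433), 'cx': np.float64(0.1455), 'cy': np.float64(0.0015)}
36.0 [[np.float64(0.0005),np.float64(-0.0025),0,0,0,0],[np.float64(0.0008),np.float64(-0.005),0,0,0,0],[np.float64(0.0011),np.float64(-0.0075),0,0,0,0],[np.float64(0.0012),np.float64(-0.0102),0,0,0,0],[np.float64(0.0012),np.float64(-0.0129),0,0,0,0],[np.float64(0.0011),np.float64(-0.0157),0,0,0,0],[np.float64(0.0007),np.float64(-0.0186),0,0,0,0],[np.float64(0.0002),np.float64(-0.0215),0,0,0,0]]
56.0 [[np.float64(-0.0007),np.float64(-0.003),0,0,0,0],[np.float64(-0.0016),np.float64(-0.006),0,0,0,0],[np.float64(-0.0027),np.float64(-0.009),0,0,0,0],[np.float64(-0.004),np.float64(-0.012),0,0,0,0],[np.float64(-0.0055),np.float64(-0.015),0,0,0,0],[np.float64(-0.0073),np.float64(-0.018),0,0,0,0],[np.float
[... 6140 characters left out ...]
,0,0,0],[np.float64(0.0034),np.float64(-0.0078),0,0,0,0],[np.float64(0.0043),np.float64(-0.0105),0,0,0,0],[np.float64(0.0051),np.float64(-0.0131),0,0,0,0],[np.float64(0.0059),np.float64(-0.0156),0,0,0,0],[np.float64(0.0065),np.float64(-0.0182),0,0,0,0],[np.float64(0.007),np.float64(-0.0207),0,0,0,0]]
396.0 [[np.float64(0.0005),np.float64(-0.0025),0,0,0,0],[np.float64(0.0008),np.float64(-0.005),0,0,0,0],[np.float64(0.0011),np.float64(-0.0075),0,0,0,0],[np.float64(0.0012),np.float64(-0.0102),0,0,0,0],[np.float64(0.0012),np.float64(-0.0129),0,0,0,0],[np.float64(0.0011),np.float64(-0.0157),0,0,0,0],[np.float64(0.0007),np.float64(-0.0186),0,0,0,0],[np.float64(0.0002),np.float64(-0.0215),0,0,0,0]]
```

Emit:
play_rows(motion=[[[-0.02,0.001,0,0,0,0],[-0.055,0.002,0,0,0,0.1],[-0.095,0.003,0,0.1,0,0.2],[-0.13,0.004,0,0.2,0,0.2],[-0.157,0.005,0,0.3,0,0.3],[-0.17,0.005,0,0.3,0,0.3],[-0.172,0.005,0,0.3,0,0.3],[-0.172,0.005,0,0.3,0,0.3]]])

```text
time_s: 7.45
position: [0.5219, -0.0443, 0.1996]
tcp_rot: [[0.083, 0.997, -0.008], [0.997, -0.083, 0.002], [0.001, -0.008, -1.0]]
force: [0.8, 0.7, -0.5]
opening: 0.003
grasp_force: 0.0
```

Emit:
play_rows(motion=[[[0,0,0.012,0,0,0],[0,0,0.03,0,0,0],[0,0,0.048,0,0,0],[0,0,0.06,0,0,0],[0,0,0.065,0,0,0],[0,0,0.065,0,0,0]]])

```text
time_s: 7.95
position: [0.5212, -0.0423, 0.1344]
tcp_rot: [[0.079, 0.997, -0.009], [0.997, -0.079, 0.002], [0.001, -0.009, -1.0]]
force: [0.1, 0.6, 0.7]
opening: 0.004
grasp_force: 0.0
```

Run:
```python
from h import *
s=bot.read_state(); print(stand(s['position']),s['position'],s['time_s'],s['force'])
p=pusher(16);print(p,goal(p[0],p[1],.138));c=cap('top','top7.png');print(needle(.147,c=c))
d=cap('side')
o=np.zeros((600,700,3),np.uint8);a=cv2.resize(c['frame'][200:292,245:420,::-1],None,fx=4,fy=4,interpolation=cv2.INTER_CUBIC);o[:368]=a
b=d['frame'][180:410,200:450,::-1];o[369:599,:250]=b
w=cv2.resize(cap('wrist')['frame'][:,:,::-1],(300,225));o[370:595,300:600]=w
cv2.imwrite('pics/c7.png',o)
```

```text
(np.float64(0.06681276043529408), np.float64(-0.0053781970785942625)) [ 0.52121918 -0.04233378  0.13438412] 7.95 [0.12563518 0.58797637 0.66832705]
[ 0.06507373 -0.00926176] (array([-0.0017402 ,  0.00384843, -0.00365269]), array([-0.51506457, -0.06784121,  0.08108821]))
{'mm': np.float64(7.783450928995759), 'score': np.float64(19.08597210475377), 'cx': np.float64(0.1485), 'cy': np.float64(0.0)}
```

View pics/c7.png

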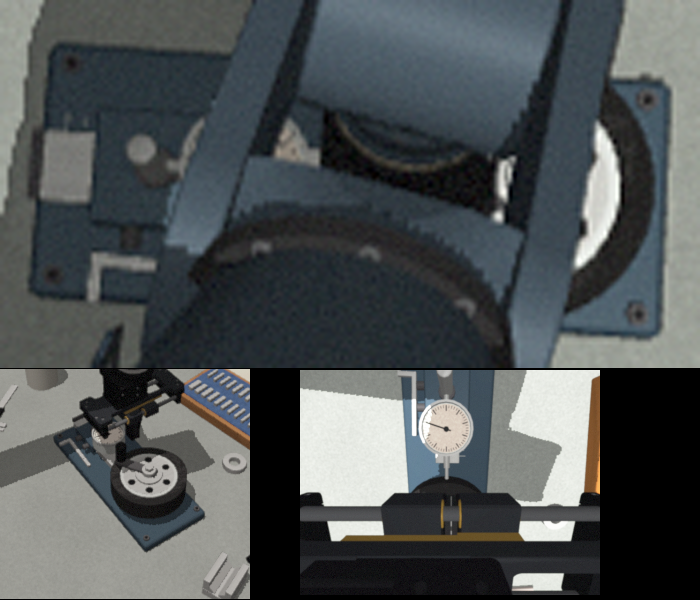

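The top crop now has the arm covering the dial. The wrist view shows the dial clearly, centred near (445,428) in the composite with the needle at about 3 mm. Tilting the tool 25° towards the gauge should keep the dial in the wrist view for most of the turn, and the top camera can cover the far side.

Emit:
play_rows(motion=[[[0,0,-0.003,0,2,0],[-0.001,0.001,-0.006,0,6,0],[-0.001,0.002,-0.01,0,11,0],[-0.002,0.003,-0.014,0,16,0],[-0.002,0.003,-0.017,0,21,0],[-0.002,0.003,-0.018,0,24,0],[-0.002,0.003,-0.018,0,25,0],[-0.002,0.003,-0.018,0,25,0]]])

```text
time_s: 8.77
position: [0.5257, -0.0478, 0.1541]
tcp_rot: [[0.077, 0.997, 0.031], [0.903, -0.083, 0.421], [0.422, -0.005, -0.907]]
force: [0.9, 0.7, 0.7]
opening: 0.007
grasp_force: 0.0
```

```bash
cat >> h.py <<'E'
HA=.0135; CX=.003
RT=RT@Ro.from_euler('y',25,degrees=True).as_matrix()
def needle(sx0=.147,c=None,cam='top',srch=.003,save=None):
    c=c or cap(cam,save); g=cv2.GaussianBlur(c['frame'].astype(np.float32).mean(2),(0,0),.6)
    th=np.radians(np.arange(0,360,1.)); r=np.linspace(.006,.02,15); best=None
    for cx in sx0+np.arange(-srch,srch+1e-9,.0005):
      for cy in np.arange(-srch,srch+1e-9,.0005):
        X=cx-r[:,None]*np.cos(th); Y=cy+r[:,None]*np.sin(th)   # 0 at wheel, clockwise
        P=np.stack([A[0]+X*ux[0]+Y*uy[0],A[1]+X*ux[1]+Y*uy[1],np.full(X.shape,.089)],-1)
        q=(P@c['R'].T+c['t'])@c['camera_matrix'].T; u=(q[...,:2]/q[...,2:]).astype(np.float32)
        I=cv2.remap(g,u[...,0],u[...,1],cv2.INTER_LINEAR)
        D=np.minimum(np.roll(I,20,1),np.roll(I,-20,1))-I
        D=np.clip(D,-10,60).mean(0); D=np.convolve(np.r_[D[-3:],D,D[:3]],np.ones(7)/7,'valid')
        k=D.argmax()
        if best is None or D[k]>best[0]:
            a,b,d=D[k-1],D[k],D[(k+1)%360]; best=(D[k],k+.5*(a-d)/(a-2*b+d),cx,cy)
    return [round(float(v),4) for v in (best[1]/36,best[0],best[2],best[3])]
def tcp(deg,sgn=1): return pusher(deg,sgn)-[CX,0]
def table(a0,a1,n=8,sgn=1,p0=None):
    p0=tcp(a0,sgn) if p0 is None else p0; R=RT.T
    print(a1,[[float(round(v,4)) for v in R@np.r_[(tcp(a,sgn)-p0)@np.array([ux,uy]),0]]+[0,0,0] for a in np.linspace(a0,a1,n+1)[1:]])
def report(near,sgn=1,cams=('wrist','top')):
    s=bot.read_state(); p=np.array(stand(s['position']))
    print('t',round(s['time_s'],2),'p',p.round(4),'z',round(s['position'][2],4),'F',np.round(s['force'],1),'knob',knobang(p+[CX,0],near,sgn))
    for k in cams: print(k,needle(cam=k,save=f"{k}_{s['time_s']:.2f}.png"))
E
python3 - <<'E'
from h import *
np.set_printoptions(precision=4,suppress=True)
report(16)
p=tcp(20);g=goal(p[0],p[1],.152);print(p,g, np.round(bot.read_state()['joint_positions'],1))
for a in range(20,380,20): table(a,a+20)
E
```

```text
t 8.77 p [ 0.0618 -0.0103] z 0.1541 F [0.9 0.7 0.7] knob 14.999999999999915
wrist [2.9742, 60.0, 0.146, 0.002]
top [2.9474, 35.9373, 0.148, 0.0025]
[ 0.0628 -0.0053] (array([-0.0013, -0.0046,  0.0018]), array([-0.2479,  0.0595, -0.131 ])) [-30.8  31.3  98.3  24.7  64.4 -39.6]
40 [[0.0003, -0.0024, 0.0001, 0, 0, 0], [0.0006, -0.0048, 0.0003, 0, 0, 0], [0.0008, -0.0072, 0.0004, 0, 0, 0], [0.0009, -0.0096, 0.0004, 0, 0, 0], [0.0009, -0.0121, 0.0004, 0, 0, 0], [0.0008, -0.0147, 0.0004, 0, 0, 0], [0.0005, -0.0174, 0.0002, 0, 0, 0], [0.0001, -0.0201, 0.0, 0, 0, 0]]
60 [[-0.0006, -0.0028, -0.0003, 0, 0, 0], [-0.0014, -0.0057, -0.0007, 0, 0, 0], [-0.0024, -0.0086, -0.0011, 0, 0, 0], [-0.0036, -0.0116, -0.0017, 0, 0, 0], [-0.005, -0.0145, -0.0023, 0, 0, 0], [-0.0066, -0.0174, -0.0031, 0, 0, 0], [-0.0085, -0.0203, -0.0039, 0, 0, 0], [-0.0105, -0.0231, -0.0049, 0, 0, 0]]
80 [[-0.0021, -0.0026, -0.001, 0, 0, 0], [-0.0042, -0.0051, -0.002, 0, 0, 0], [-0.0064, -0.0074, -0.003, 0, 0, 0], [-0.0086, -0.0096, -0.004, 0, 0, 0], [-0.0108, -0.0116, -0.0051, 0, 0, 0], [-0.0131, -0.0135, -0.0061, 0, 0, 0],
[... 3771 characters left out ...]
58, 0, 0, 0], [0.0148, -0.0111, 0.0069, 0, 0, 0], [0.0169, -0.0135, 0.0079, 0, 0, 0], [0.019, -0.016, 0.0088, 0, 0, 0]]
360 [[0.0019, -0.0025, 0.0009, 0, 0, 0], [0.0037, -0.005, 0.0017, 0, 0, 0], [0.0053, -0.0075, 0.0025, 0, 0, 0], [0.0068, -0.0101, 0.0032, 0, 0, 0], [0.0082, -0.0127, 0.0038, 0, 0, 0], [0.0095, -0.0153, 0.0044, 0, 0, 0], [0.0107, -0.0179, 0.005, 0, 0, 0], [0.0118, -0.0205, 0.0055, 0, 0, 0]]
380 [[0.001, -0.0026, 0.0005, 0, 0, 0], [0.0018, -0.0052, 0.0009, 0, 0, 0], [0.0026, -0.0078, 0.0012, 0, 0, 0], [0.0033, -0.0104, 0.0015, 0, 0, 0], [0.0039, -0.013, 0.0018, 0, 0, 0], [0.0044, -0.0155, 0.0021, 0, 0, 0], [0.0049, -0.018, 0.0023, 0, 0, 0], [0.0052, -0.0205, 0.0024, 0, 0, 0]]
```

Emit:
play_rows(motion=[[[-0.0006,-0.002,0.001,-0.1,0,0],[-0.0013,-0.0046,0.0018,-0.2,0,-0.1],[-0.0013,-0.0046,0.0018,-0.2,0,-0.1]]])

```text
time_s: 9.12
position: [0.5198, -0.0455, 0.1517]
tcp_rot: [[0.073, 0.997, 0.031], [0.903, -0.079, 0.422], [0.423, -0.002, -0.906]]
force: [0.2, 0.4, -0.5]
opening: 0.007
grasp_force: 0.0
```

```bash
python3 -c "
from h import *
report(20,cams=['wrist'])"
```

```text
t 9.12 p [ 0.0636 -0.0042] z 0.1517 F [ 0.2  0.4 -0.5] knob 21.199999999999907
wrist [2.9727, 60.0, 0.1455, 0.0005]
```

Emit:
play_rows(motion=[[[0.0003,-0.0024,0.0001,0,0,0],[0.0006,-0.0048,0.0003,0,0,0],[0.0008,-0.0072,0.0004,0,0,0],[0.0009,-0.0096,0.0004,0,0,0],[0.0009,-0.0121,0.0004,0,0,0],[0.0008,-0.0147,0.0004,0,0,0],[0.0005,-0.0174,0.0002,0,0,0],[0.0001,-0.0201,0.0,0,0,0]]])

```text
time_s: 9.83
position: [0.5005, -0.0449, 0.1518]
tcp_rot: [[0.074, 0.997, 0.033], [0.903, -0.081, 0.421], [0.423, -0.001, -0.906]]
force: [0.2, -0.1, -0.0]
opening: 0.009
grasp_force: 0.1
```

```bash
python3 -c "
from h import *
report(40,cams=['wrist'])"
```

```text
t 9.83 p [0.0625 0.0151] z 0.1518 F [ 0.2 -0.1 -0. ] knob 40.399999999999906
wrist [2.9966, 60.0, 0.146, 0.003]
```

```bash
sed -i 's/np.clip(D,-10,60)/np.clip(D,-20,250)/' h.py; python3 -c "
from h import *
c=imaging.capture('wrist')
c=cap('wrist','w_a.png');print(needle(c=c))"
```

```text
[2.9954, 85.3704, 0.146, 0.003]
```

Emit:
play_rows(motion=[[[-0.0006,-0.0028,-0.0003,0,0,0],[-0.0014,-0.0057,-0.0007,0,0,0],[-0.0024,-0.0086,-0.0011,0,0,0],[-0.0036,-0.0116,-0.0017,0,0,0],[-0.005,-0.0145,-0.0023,0,0,0],[-0.0066,-0.0174,-0.0031,0,0,0],[-0.0085,-0.0203,-0.0039,0,0,0],[-0.0105,-0.0231,-0.0049,0,0,0]]])

```text
time_s: 10.65
position: [0.4764, -0.0547, 0.1517]
tcp_rot: [[0.074, 0.997, 0.033], [0.903, -0.081, 0.421], [0.423, -0.002, -0.906]]
force: [-0.3, 0.6, 0.3]
opening: 0.007
grasp_force: 0.0
```

```bash
python3 -c "
from h import *
report(60,cams=['wrist'])
import glob
w=imaging.capture('side')['frame'][:,:,::-1]
o=np.zeros((480,800,3),np.uint8);o[:,:500]=w[:,100:600]
v=imaging.capture('wrist')['frame'][:,:,::-1];o[:225,500:]=cv2.resize(v,(300,225));cv2.imwrite('pics/c8.png',o)"
```

```text
t 10.65 p [0.0509 0.0383] z 0.1517 F [-0.3  0.6  0.3] knob 60.50000000000036
wrist [2.9787, 86.1217, 0.145, 0.0]
```

View pics/c8.png

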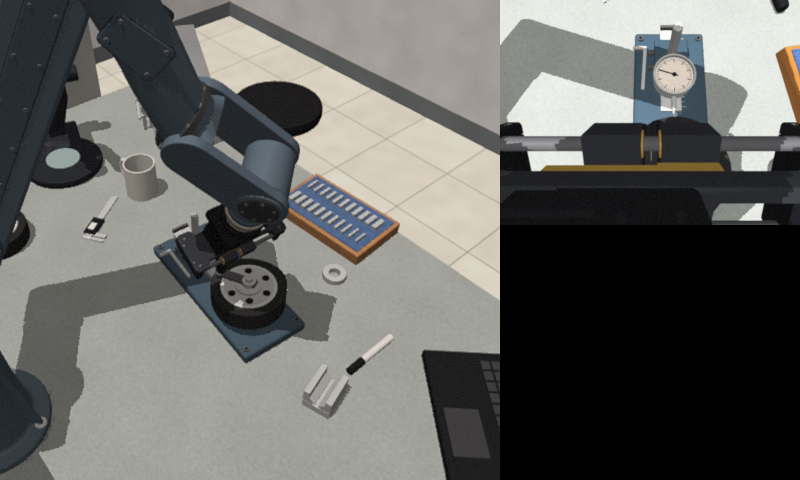

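The side view shows the fingers at the knob, and in the wrist inset the needle is at about 3 mm. I'll check the crank angle numerically, by darkness along a ring at crank height.

```bash
cat >> h.py <<'E'
def crank(cam='side',c=None):
    c=c or cap(cam); g=c['frame'].astype(np.float32).mean(2); th=np.arange(0,360,3.)
    v=[]
    for a in th:
        t=np.radians(a); u=[proj(c,W(r*np.cos(t),r*np.sin(t),.11)) for r in np.linspace(.025,.045,8)]
        v.append(np.mean([g[int(round(y)),int(round(x))] for x,y in u]))
    return th,np.array(v)
E
python3 - <<'E'
from h import *
c=imaging.capture('side');f=cv2.imread('pics/side1.png')[:,:,::-1]
th,v=crank(c=c); c2=dict(c);c2['frame']=f; _,v0=crank(c=c2)
for a in range(0,120): 
    if th[a]<120 or v[a]<70: print(int(th[a]),int(v0[a]),int(v[a]),end=' | ')
E
```

```text
0 169 115 | 3 168 114 | 6 169 115 | 9 159 107 | 12 145 106 | 15 117 89 | 18 94 77 | 21 79 58 | 24 77 50 | 27 77 49 | 30 76 49 | 33 74 50 | 36 76 50 | 39 75 49 | 42 71 47 | 45 67 44 | 48 58 44 | 51 58 55 | 54 71 66 | 57 104 87 | 60 115 90 | 63 137 105 | 66 155 107 | 69 160 109 | 72 160 108 | 75 163 110 | 78 162 109 | 81 160 108 | 84 161 109 | 87 158 107 | 90 138 92 | 93 125 83 | 96 117 79 | 99 122 83 | 102 120 81 | 105 138 93 | 108 156 106 | 111 152 105 | 114 155 107 | 117 154 105 | 189 96 65 | 243 100 67 | 246 84 57 | 249 81 54 | 252 94 62 | 321 103 68 | 324 99 68 | 327 96 63 | 330 94 61 | 333 99 65 | 336 100 66 |
```

Run:
```python
from h import *
s=bot.read_state();R=np.array(s['tcp_rot']);p=np.array(s['position']);print(p,s['force'],s['opening'],s['time_s'])
c=cap('side','s9.png');t=cap('top','t9.png');w=cap('wrist','w9.png')
o=np.zeros((600,800,3),np.uint8)
f=c['frame'][225:345,270:400,::-1];B=cv2.resize(f,None,fx=5,fy=5,interpolation=cv2.INTER_CUBIC)[:600]
for X,col in [(p,(0,255,0)),(p+R[:,2]*.017,(0,0,255)),(W(*K(np.radians(30.5)),.155),(255,255,0)),(W(*K(np.radians(30.5)),.111),(255,0,255)),(W(0,0,.118),(0,255,255))]:
    u=proj(c,X); cv2.circle(B,(int((u[0]-270)*5),int((u[1]-225)*5)),4,col,-1)
o[:,:650]=B[:,:650]; cv2.imwrite('pics/c9.png',o[:,:650])
```

```text
[ 0.47679149 -0.05474152  0.15181862] [-0.23123011  0.16715383 -0.03703735] 0.00555533865666026 10.85
```

View pics/c9.png

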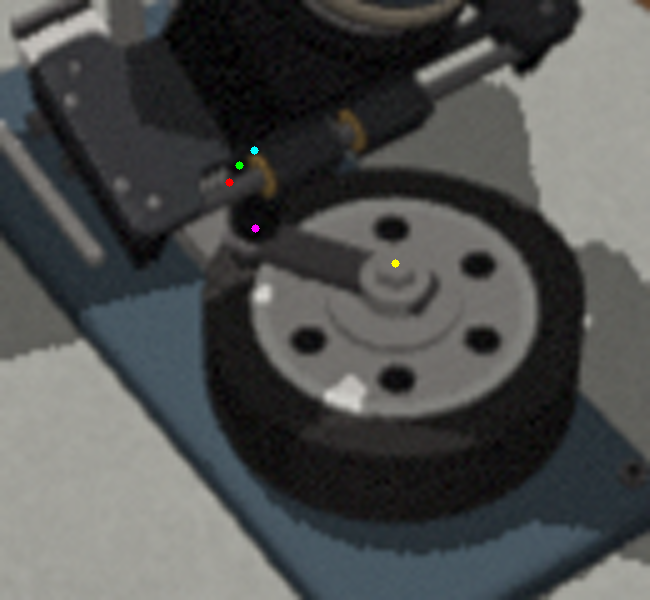

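The crop shows the crank still at about 30° (hub at (395,264), knob base at (257,217)), so the knob hasn't moved. The fingers are hidden behind the gripper body, so I'll look from the wrist with projected points drawn in.

Run:
```python
from h import *
s=bot.read_state();R=np.array(s['tcp_rot']);p=np.array(s['position'])
w=imaging.capture('wrist');print(w['camera_matrix'])
f=w['frame'][:,:,::-1]
B=f.copy()
k=2
B=cv2.resize(f[190:440,200:520],None,fx=2.4,fy=2.4,interpolation=cv2.INTER_CUBIC)
B=np.clip(B.astype(float)*1.5,0,255).astype(np.uint8)
def dot(X,col):
    u=proj(w,X); print(np.round(u)); cv2.circle(B,(int((u[0]-200)*2.4),int((u[1]-190)*2.4)),4,col,-1)
dot(p,(0,255,0)); dot(p+R[:,2]*.017,(0,0,255))
for z in (.111,.155): dot(W(*K(np.radians(30.5)),z),(255,255,0))
dot(W(0,0,.118),(0,255,255))
cv2.imwrite('pics/c10.png',B)
```

```text
[[339.43102002   0.         322.1175116 ]
 [  0.         339.43102002 234.77571044]
 [  0.           0.           1.        ]]
[322. 276.]
[322. 265.]
[333. 279.]
[336. 274.]
[384. 364.]
```

View pics/c10.png

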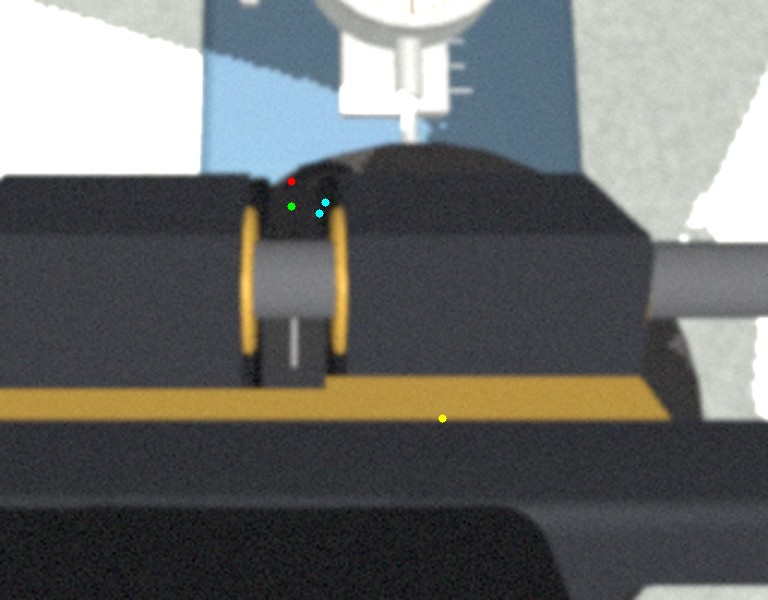

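The wrist crop puts the fingertips (red, (291,181)) right by the knob position (cyan, (322,208)), yet nothing moved. The likeliest cause is that the fingers passed too high. I'll go back to the start, drop 15 mm and push again while checking force and crank angle.

Emit:
play_rows(motion=[[[0.004,0.007,0.0019,0,0,0],[0.0085,0.016,0.004,0,0,0],[0.0105,0.0231,0.0049,0,0,0],[0.0112,0.033,0.0052,0,0,0],[0.0104,0.0432,0.0049,0,0,0],[0.0136,0.0432,-0.002,0,0,0],[0.0104,0.0482,0.0049,0,0,0],[0.0104,0.0482,0.0049,0,0,0]]])

```text
time_s: 11.72
position: [0.5264, -0.0471, 0.1511]
tcp_rot: [[0.073, 0.997, 0.033], [0.904, -0.08, 0.421], [0.422, -0.001, -0.907]]
force: [-0.0, -0.1, 0.3]
opening: 0.004
grasp_force: 0.0
```

Run:
```python
from h import *
np.set_printoptions(precision=4,suppress=True)
report(15,cams=['wrist'])
print(goal(.066,-.0095,.137))
w=imaging.capture('wrist');s=imaging.capture('side')
for n in ('wrist','side'):
    for o in ('knob','crank_knob'):
        for r in finder.recognise(n,o)[:2]: print(n,o,np.round(r['at'],4),round(r['confidence'],2),stand(r['at']))
th,v=crank(c=s); print([int(a) for a in th[:30][v[:30]<60]])
```

```text
t 11.72 p [ 0.0625 -0.0109] z 0.1511 F [-0.  -0.1  0.3] knob 14.499999999999915
wrist [2.974, 84.3032, 0.145, -0.001]
(array([-0.003 , -0.0005,  0.0142]), array([-0.1189, -0.0133, -0.0513]))
wrist knob [ 0.7224 -0.1287  0.016 ] 0.66 (np.float64(-0.0031407812795309978), np.float64(-0.2128374626163218))
side knob [ 0.4795 -0.0625  0.1287] 0.5 (np.float64(0.04336566175479275), np.float64(0.03458929575127114))
[21, 24, 27, 30, 33, 36, 39, 42, 45, 48, 51]
```

Emit:
play_rows(motion=[[[-0.001,0,0.004,0,0,0],[-0.002,0,0.009,0,0,0],[-0.003,0,0.0135,0,0,0],[-0.003,-0.0005,0.0142,0,0,0],[-0.003,-0.0005,0.0142,0,0,0]]])

```text
time_s: 12.48
position: [0.5249, -0.0433, 0.1369]
tcp_rot: [[0.074, 0.997, 0.031], [0.903, -0.08, 0.422], [0.423, -0.003, -0.906]]
force: [-0.2, 0.6, 0.5]
opening: 0.003
grasp_force: 0.0
```

Emit:
play_rows(motion=[[[0,-0.003,0,0,0,0],[0,-0.006,0,0,0,0],[0,-0.009,0,0,0,0],[0,-0.0115,0,0,0,0],[0,-0.014,0,0,0,0]]])

```text
time_s: 12.9
position: [0.5112, -0.0426, 0.1377]
tcp_rot: [[0.074, 0.997, 0.033], [0.903, -0.081, 0.421], [0.423, -0.001, -0.906]]
force: [-0.2, -0.7, -0.1]
opening: 0.006
grasp_force: 0.0
```

Emit:
play_rows(motion=[[[-0.0005,-0.0025,-0.0002,0,0,0],[-0.001,-0.005,-0.0005,0,0,0],[-0.0015,-0.0075,-0.0007,0,0,0],[-0.002,-0.01,-0.0009,0,0,0]]])

```text
time_s: 13.23
position: [0.5038, -0.0452, 0.1378]
tcp_rot: [[0.074, 0.997, 0.039], [0.904, -0.083, 0.419], [0.421, 0.004, -0.907]]
force: [6.0, -0.5, -2.1]
opening: 0.009
grasp_force: 3.0
```

```bash
cat >> h.py <<'E'
HA=.0175;CX=-.0015
E
python3 - <<'E'
from h import *
report(36,cams=['wrist'])
s=imaging.capture('side');th,v=crank(c=s); print([int(a) for a in th[:40][v[:40]<60]])
E
```

```text
t 13.23 p [0.0626 0.0118] z 0.1378 F [ 6.  -0.5 -2.1] knob 38.7999999999999
wrist [2.9448, 89.621, 0.145, -0.001]
[24, 27, 30, 33, 36, 39, 42, 45, 48, 51, 54]
```

Contact now: the crank is starting to turn. I'll update the finger width in the model and continue from here.

```bash
cat >> h.py <<'E'
HB=.010
E
python3 - <<'E'
from h import *
s=bot.read_state();p=np.array(stand(s['position']));print(p,s['force'],knobang(p+[CX,0],33),tcp(34),s['time_s'])
table(33,49,8,p0=p)
E
```

```text
[0.06265674 0.01269704] [ 3.34794705 -0.66728803 -1.22776367] 33.99999999999991 [0.06527203 0.01275157] 13.3333
49 [[0.0023, -0.0009, 0.0011, 0, 0, 0], [0.0022, -0.0026, 0.001, 0, 0, 0], [0.0021, -0.0043, 0.001, 0, 0, 0], [0.002, -0.0059, 0.0009, 0, 0, 0], [0.0018, -0.0076, 0.0008, 0, 0, 0], [0.0015, -0.0093, 0.0007, 0, 0, 0], [0.0011, -0.0111, 0.0005, 0, 0, 0], [0.0006, -0.013, 0.0003, 0, 0, 0]]
```

Emit:
play_rows(motion=[[[0,-0.001,0,0,0,0],[0.0002,-0.0026,0.0001,0,0,0],[0.0004,-0.0043,0.0002,0,0,0],[0.0006,-0.0059,0.0003,0,0,0],[0.0008,-0.0076,0.0004,0,0,0],[0.0008,-0.0093,0.0004,0,0,0],[0.0008,-0.0111,0.0004,0,0,0],[0.0006,-0.013,0.0003,0,0,0]]])

```text
time_s: 14.0
position: [0.4907, -0.0431, 0.1379]
tcp_rot: [[0.073, 0.997, 0.038], [0.904, -0.082, 0.42], [0.422, 0.003, -0.907]]
force: [5.3, 1.5, -1.3]
opening: 0.005
grasp_force: 2.9
```

```bash
cat >> h.py <<'E'
def cprof():
    th,v=crank(c=imaging.capture('side')); m=v<v.min()+25; print('dark',[int(a) for a in th[m]])
E
python3 - <<'E'
from h import *
report(45,cams=['wrist']);cprof()
for a in range(49,129,16): table(a,a+16)
E
```

```text
t 14.0 p [0.0636 0.025 ] z 0.1379 F [ 5.3  1.5 -1.3] knob 48.2000000000004
wrist [2.9742, 90.1453, 0.145, 0.0]
dark [36, 39, 42, 45, 48, 51, 54, 57, 60, 63, 66, 69, 201, 204, 207, 210, 261, 264, 267, 270, 273, 276, 345, 348, 351, 354, 357]
65 [[-0.0006, -0.0019, -0.0003, 0, 0, 0], [-0.0013, -0.0039, -0.0006, 0, 0, 0], [-0.0021, -0.0058, -0.001, 0, 0, 0], [-0.003, -0.0078, -0.0014, 0, 0, 0], [-0.004, -0.0098, -0.0019, 0, 0, 0], [-0.0052, -0.0118, -0.0024, 0, 0, 0], [-0.0064, -0.0137, -0.003, 0, 0, 0], [-0.0078, -0.0157, -0.0037, 0, 0, 0]]
81 [[-0.0015, -0.0019, -0.0007, 0, 0, 0], [-0.0031, -0.0038, -0.0015, 0, 0, 0], [-0.0049, -0.0056, -0.0023, 0, 0, 0], [-0.0067, -0.0073, -0.0031, 0, 0, 0], [-0.0085, -0.009, -0.004, 0, 0, 0], [-0.0104, -0.0105, -0.0048, 0, 0, 0], [-0.0122, -0.012, -0.0057, 0, 0, 0], [-0.0141, -0.0134, -0.0066, 0, 0, 0]]
97 [[-0.0019, -0.0013, -0.0009, 0, 0, 0], [-0.0038, -0.0025, -0.0018, 0, 0, 0], [-0.0057, -0.0037, -0.0026, 0, 0, 0], [-0.0076, -0.0047, -0.0035, 0, 0, 0], [-0.0095, -0.0057, -0.0044, 0, 0, 0], [-0.0114, -0.0066, -0.0053, 0, 0, 0], [-0.0132, -0.0075, -0.0062, 0, 0, 0], [-0.0151, -0.0082, -0.0071, 0, 0, 0]]
113 [[-0.0019, -0.0007, -0.0009, 0, 0, 0], [-0.0037, -0.0014, -0.0017, 0, 0, 0], [-0.0056, -0.002, -0.0026, 0, 0, 0], [-0.0074, -0.0025, -0.0035, 0, 0, 0], [-0.0093, -0.003, -0.0043, 0, 0, 0], [-0.0111, -0.0034, -0.0052, 0, 0, 0], [-0.0129, -0.0038, -0.006, 0, 0, 0], [-0.0148, -0.0041, -0.0069, 0, 0, 0]]
129 [[-0.002, -0.0002, -0.0009, 0, 0, 0], [-0.004, -0.0003, -0.0019, 0, 0, 0], [-0.0061, -0.0003, -0.0028, 0, 0, 0], [-0.0082, -0.0002, -0.0038, 0, 0, 0], [-0.0104, 0.0, -0.0048, 0, 0, 0], [-0.0126, 0.0004, -0.0059, 0, 0, 0], [-0.0149, 0.0009, -0.0069, 0, 0, 0], [-0.0172, 0.0015, -0.008, 0, 0, 0]]
```

The wheel is turning as modelled, so I continue round, reading the gauge after each step.

Emit:
play_rows(motion=[[[-0.0006,-0.0019,-0.0003,0,0,0],[-0.0013,-0.0039,-0.0006,0,0,0],[-0.0021,-0.0058,-0.001,0,0,0],[-0.003,-0.0078,-0.0014,0,0,0],[-0.004,-0.0098,-0.0019,0,0,0],[-0.0052,-0.0118,-0.0024,0,0,0],[-0.0064,-0.0137,-0.003,0,0,0],[-0.0078,-0.0157,-0.0037,0,0,0]]])

```text
time_s: 14.77
position: [0.4708, -0.0483, 0.1376]
tcp_rot: [[0.074, 0.997, 0.03], [0.902, -0.08, 0.424], [0.425, -0.004, -0.905]]
force: [1.6, 4.5, -0.2]
opening: 0.005
grasp_force: 2.2
```

```bash
python3 -c "
from h import *
report(65,cams=['wrist']);cprof()"
```

```text
t 14.77 p [0.0568 0.0444] z 0.1376 F [ 1.6  4.5 -0.2] knob 63.30000000000033
wrist [2.9717, 90.8229, 0.1445, -0.001]
dark [9, 12, 15, 18, 21, 54, 57, 60, 63, 66, 69, 72, 75, 78, 81, 84, 216, 219, 222, 225, 285, 288, 291, 294]
```

Emit:
play_rows(motion=[[[-0.0015,-0.0019,-0.0007,0,0,0],[-0.0031,-0.0038,-0.0015,0,0,0],[-0.0049,-0.0056,-0.0023,0,0,0],[-0.0067,-0.0073,-0.0031,0,0,0],[-0.0085,-0.009,-0.004,0,0,0],[-0.0104,-0.0105,-0.0048,0,0,0],[-0.0122,-0.012,-0.0057,0,0,0],[-0.0141,-0.0134,-0.0066,0,0,0]]])

```text
time_s: 15.53
position: [0.4555, -0.0624, 0.1378]
tcp_rot: [[0.074, 0.997, 0.029], [0.902, -0.079, 0.425], [0.426, -0.005, -0.905]]
force: [-0.3, 5.0, 0.9]
opening: 0.004
grasp_force: 2.6
```

```bash
python3 -c "
from h import *
report(81,cams=['wrist']);cprof()"
```

```text
t 15.53 p [0.0415 0.0585] z 0.1378 F [-0.3  5.   0.9] knob 78.80000000000032
wrist [2.9421, 91.962, 0.145, 0.0005]
dark [21, 24, 27, 30, 33, 66, 69, 72, 75, 78, 81, 84, 87, 90, 93, 96, 234, 237, 240, 306, 309, 312]
```

Emit:
play_rows(motion=[[[-0.0019,-0.0013,-0.0009,0,0,0],[-0.0038,-0.0025,-0.0018,0,0,0],[-0.0057,-0.0037,-0.0026,0,0,0],[-0.0076,-0.0047,-0.0035,0,0,0],[-0.0095,-0.0057,-0.0044,0,0,0],[-0.0114,-0.0066,-0.0053,0,0,0],[-0.0132,-0.0075,-0.0062,0,0,0],[-0.0151,-0.0082,-0.0071,0,0,0]]])

```text
time_s: 16.3
position: [0.4485, -0.0799, 0.1378]
tcp_rot: [[0.074, 0.997, 0.034], [0.903, -0.081, 0.422], [0.423, -0.0, -0.906]]
force: [2.3, 6.5, 0.8]
opening: 0.005
grasp_force: 2.9
```

```bash
python3 -c "
from h import *
report(97,cams=['wrist','top']);cprof()"
```

```text
t 16.3 p [0.0235 0.0641] z 0.1378 F [2.3 6.5 0.8] knob 96.09999999999863
wrist [3.4203, 91.9072, 0.145, 0.0005]
top [3.5525, 32.1923, 0.1455, -0.003]
dark [0, 3, 6, 9, 12, 15, 18, 21, 24, 27, 30, 33, 36, 39, 42, 45, 48, 51, 54, 81, 84, 87, 90, 93, 96, 99, 102, 105, 108, 111, 315, 318, 321, 324, 327, 330, 333, 336, 339, 342, 345, 348, 351, 354, 357]
```

Emit:
play_rows(motion=[[[-0.0019,-0.0007,-0.0009,0,0,0],[-0.0037,-0.0014,-0.0017,0,0,0],[-0.0056,-0.002,-0.0026,0,0,0],[-0.0074,-0.0025,-0.0035,0,0,0],[-0.0093,-0.003,-0.0043,0,0,0],[-0.0111,-0.0034,-0.0052,0,0,0],[-0.0129,-0.0038,-0.006,0,0,0],[-0.0148,-0.0041,-0.0069,0,0,0]]])

```text
time_s: 17.12
position: [0.4405, -0.0942, 0.1378]
tcp_rot: [[0.073, 0.997, 0.028], [0.902, -0.078, 0.425], [0.426, -0.006, -0.905]]
force: [-1.8, 5.7, 1.7]
opening: 0.001
grasp_force: 3.1
```

```bash
python3 -c "
from h import *
report(113,cams=['wrist','top']);cprof()
for a in range(129,400,16): table(a,a+16)"
```

```text
t 17.12 p [0.0086 0.071 ] z 0.1378 F [-1.8  5.7  1.7] knob 109.69999999999877
wrist [5.107, 87.0605, 0.1475, 0.0]
top [5.1182, 28.5809, 0.15, -0.002]
dark [0, 3, 6, 9, 12, 15, 18, 21, 24, 27, 30, 33, 36, 39, 42, 45, 48, 51, 54, 57, 60, 63, 66, 69, 72, 75, 78, 81, 84, 87, 90, 93, 96, 99, 102, 105, 312, 315, 318, 321, 324, 327, 330, 333, 336, 339, 342, 345, 348, 351, 354, 357]
145 [[-0.0023, 0.0008, -0.0011, 0, 0, 0], [-0.0047, 0.0017, -0.0022, 0, 0, 0], [-0.007, 0.0028, -0.0033, 0, 0, 0], [-0.0094, 0.0041, -0.0044, 0, 0, 0], [-0.0117, 0.0055, -0.0055, 0, 0, 0], [-0.014, 0.0071, -0.0065, 0, 0, 0], [-0.0163, 0.0087, -0.0076, 0, 0, 0], [-0.0184, 0.0104, -0.0086, 0, 0, 0]]
161 [[-0.002, 0.0017, -0.0009, 0, 0, 0], [-0.0039, 0.0035, -0.0018, 0, 0, 0], [-0.0058, 0.0053, -0.0027, 0, 0, 0], [-0.0075, 0.0072, -0.0035, 0, 0, 0], [-0.0091, 0.0091, -0.0043, 0, 0, 0], [-0.0107, 0.011, -0.005, 0, 0, 0], [-0.0122, 0.0129, -0.0057, 0, 0, 0], [-0.0136, 0.0149, -0.0063, 0, 0, 0]]
177 [[-0.0013, 0.002, -0.0006, 0, 0, 0], [-0.0025, 0.004, -0.0012, 0, 0, 0], [-0.0037, 0.006, -0.0017, 0, 0, 0], [-0.0048, 0.
[... 3517 characters left out ...]
], [0.0042, -0.0125, 0.0019, 0, 0, 0], [0.0046, -0.0146, 0.0022, 0, 0, 0], [0.005, -0.0167, 0.0023, 0, 0, 0]]
385 [[0.0003, -0.0021, 0.0002, 0, 0, 0], [0.0006, -0.0041, 0.0003, 0, 0, 0], [0.0009, -0.0061, 0.0004, 0, 0, 0], [0.0011, -0.0082, 0.0005, 0, 0, 0], [0.0012, -0.0101, 0.0006, 0, 0, 0], [0.0013, -0.0121, 0.0006, 0, 0, 0], [0.0014, -0.0141, 0.0006, 0, 0, 0], [0.0014, -0.016, 0.0006, 0, 0, 0]]
401 [[-0.0, -0.0019, -0.0, 0, 0, 0], [-0.0001, -0.0037, -0.0, 0, 0, 0], [-0.0001, -0.0055, -0.0001, 0, 0, 0], [-0.0002, -0.0073, -0.0001, 0, 0, 0], [-0.0003, -0.0091, -0.0002, 0, 0, 0], [-0.0004, -0.0108, -0.0002, 0, 0, 0], [-0.0005, -0.0124, -0.0003, 0, 0, 0], [-0.0007, -0.014, -0.0003, 0, 0, 0]]
```

Emit:
play_rows(motion=[[[-0.002,-0.0002,-0.0009,0,0,0],[-0.004,-0.0003,-0.0019,0,0,0],[-0.0061,-0.0003,-0.0028,0,0,0],[-0.0082,-0.0002,-0.0038,0,0,0]]])

```text
time_s: 17.6
position: [0.4399, -0.1038, 0.1377]
tcp_rot: [[0.073, 0.997, 0.029], [0.902, -0.079, 0.424], [0.425, -0.005, -0.905]]
force: [-4.1, 5.0, 3.5]
opening: 0.006
grasp_force: 3.2
```

```bash
python3 -c "
from h import *
report(120,cams=['wrist','top'])"
```

```text
t 17.6 p [-0.0009  0.0707] z 0.1377 F [-4.1  5.   3.5] knob 117.59999999999872
wrist [5.6834, 73.1644, 0.144, 0.0005]
top [5.7499, 29.8475, 0.144, 0.0005]
```

Emit:
play_rows(motion=[[[-0.0022,0.0002,-0.001,0,0,0],[-0.0044,0.0006,-0.0021,0,0,0],[-0.0067,0.0011,-0.0031,0,0,0],[-0.009,0.0017,-0.0042,0,0,0]]])

```text
time_s: 18.03
position: [0.4402, -0.1143, 0.1373]
tcp_rot: [[0.073, 0.997, 0.028], [0.903, -0.078, 0.423], [0.423, -0.006, -0.906]]
force: [-6.3, 2.7, 0.2]
opening: 0.007
grasp_force: 3.4
```

```bash
python3 -c "
from h import *
report(128,cams=['wrist','top'])"
```

```text
t 18.03 p [-0.0114  0.0696] z 0.1373 F [-6.3  2.7  0.2] knob 124.59999999999877
wrist [5.9797, 92.8155, 0.1495, -0.003]
top [5.9428, 38.3495, 0.15, -0.003]
```

Emit:
play_rows(motion=[[[-0.0023,0.0008,-0.0011,0,0,0],[-0.0047,0.0017,-0.0022,0,0,0],[-0.007,0.0028,-0.0033,0,0,0],[-0.0094,0.0041,-0.0044,0,0,0]]])

```text
time_s: 18.47
position: [0.4431, -0.1256, 0.1372]
tcp_rot: [[0.073, 0.997, 0.027], [0.904, -0.077, 0.422], [0.422, -0.007, -0.906]]
force: [-7.8, 0.4, 1.4]
opening: 0.003
grasp_force: 3.7
```

```bash
python3 -c "
from h import *
report(137,cams=['wrist','top'])"
```

```text
t 18.47 p [-0.0225  0.0659] z 0.1372 F [-7.8  0.4  1.4] knob 131.3999999999989
wrist [5.922, 77.8498, 0.149, -0.0025]
top [5.8337, 52.6509, 0.15, -0.003]
```

Emit:
play_rows(motion=[[[-0.0023,0.0014,-0.0011,0,0,0],[-0.0046,0.003,-0.0021,0,0,0],[-0.0069,0.0046,-0.0032,0,0,0],[-0.009,0.0063,-0.0042,0,0,0]]])

```text
time_s: 18.9
position: [0.4495, -0.1368, 0.1372]
tcp_rot: [[0.073, 0.997, 0.029], [0.904, -0.078, 0.42], [0.421, -0.005, -0.907]]
force: [-7.1, 1.4, 0.8]
opening: 0.009
grasp_force: 2.9
```

```bash
python3 -c "
from h import *
report(145,cams=['wrist','top']);cprof()"
```

```text
t 18.9 p [-0.0331  0.0585] z 0.1372 F [-7.1  1.4  0.8] knob 141.0999999999988
wrist [5.3121, 65.5988, 0.1445, 0.0005]
top [5.2837, 54.4606, 0.15, 0.0]
dark [0, 3, 6, 9, 12, 15, 18, 21, 24, 27, 30, 33, 36, 39, 42, 45, 48, 51, 54, 57, 60, 63, 66, 69, 72, 75, 78, 81, 84, 87, 90, 93, 96, 99, 102, 105, 108, 111, 114, 117, 120, 123, 126, 129, 132, 135, 138, 141, 144, 147, 150, 153, 156, 159, 162, 165, 192, 195, 198, 201, 204, 207, 210, 213, 216, 219, 222, 225, 228, 231, 234, 237, 240, 243, 246, 249, 252, 255, 258, 261, 318, 321, 324, 327, 330, 333, 336, 339, 342, 345, 348, 351, 354, 357]
```

First swelling peaks at about 5.98 near 127°. Continuing the survey.

Emit:
play_rows(motion=[[[-0.002,0.0017,-0.0009,0,0,0],[-0.0039,0.0035,-0.0018,0,0,0],[-0.0058,0.0053,-0.0027,0,0,0],[-0.0075,0.0072,-0.0035,0,0,0],[-0.0091,0.0091,-0.0043,0,0,0],[-0.0107,0.011,-0.005,0,0,0],[-0.0122,0.0129,-0.0057,0,0,0],[-0.0136,0.0149,-0.0063,0,0,0]]])

```text
time_s: 19.72
position: [0.4648, -0.1524, 0.1374]
tcp_rot: [[0.074, 0.997, 0.032], [0.903, -0.08, 0.421], [0.422, -0.002, -0.906]]
force: [-4.4, 1.1, -2.3]
opening: 0.002
grasp_force: 2.5
```

```bash
python3 -c "
from h import *
report(161,cams=['wrist','top'])"
```

```text
t 19.72 p [-0.0474  0.0421] z 0.1374 F [-4.4  1.1 -2.3] knob 159.29999999999868
wrist [3.0502, 97.2731, 0.145, 0.003]
top [2.9531, 33.3122, 0.1465, -0.003]
```

Emit:
play_rows(motion=[[[-0.0013,0.002,-0.0006,0,0,0],[-0.0025,0.004,-0.0012,0,0,0],[-0.0037,0.006,-0.0017,0,0,0],[-0.0048,0.0081,-0.0022,0,0,0],[-0.0058,0.0101,-0.0027,0,0,0],[-0.0067,0.0122,-0.0031,0,0,0],[-0.0076,0.0143,-0.0035,0,0,0],[-0.0084,0.0164,-0.0039,0,0,0]]])

```text
time_s: 20.48
position: [0.4804, -0.1626, 0.1377]
tcp_rot: [[0.073, 0.997, 0.032], [0.903, -0.08, 0.422], [0.423, -0.002, -0.906]]
force: [-5.8, 0.8, -1.4]
opening: 0.008
grasp_force: 2.5
```

```bash
python3 -c "
from h import *
report(177,cams=['top'])"
```

```text
t 20.48 p [-0.0563  0.0256] z 0.1377 F [-5.8  0.8 -1.4] knob 175.39999999999867
top [2.9146, 35.8733, 0.1465, -0.003]
```

Emit:
play_rows(motion=[[[-0.0007,0.0021,-0.0003,0,0,0],[-0.0014,0.0042,-0.0006,0,0,0],[-0.002,0.0063,-0.0009,0,0,0],[-0.0025,0.0084,-0.0012,0,0,0],[-0.003,0.0105,-0.0014,0,0,0],[-0.0034,0.0125,-0.0016,0,0,0],[-0.0037,0.0146,-0.0017,0,0,0],[-0.004,0.0166,-0.0019,0,0,0]]])

```text
time_s: 21.2
position: [0.4969, -0.1685, 0.1377]
tcp_rot: [[0.073, 0.997, 0.033], [0.903, -0.08, 0.421], [0.423, -0.001, -0.906]]
force: [-4.6, 1.0, -0.0]
opening: 0.005
grasp_force: 2.5
```

```bash
python3 -c "
from h import *
report(193,cams=['top']);cprof()"
```

```text
t 21.2 p [-0.0608  0.0088] z 0.1377 F [-4.6  1.  -0. ] knob 191.59999999999866
top [2.9778, 36.3086, 0.146, -0.003]
dark [207, 210, 213, 216, 219, 222, 225, 228, 231, 234, 237, 240, 243, 246, 249, 252, 255, 258, 261, 264, 267, 270, 273, 276, 279, 282, 285, 288, 291, 294, 297, 300]
```

Emit:
play_rows(motion=[[[-0.0002,0.002,-0.0001,0,0,0],[-0.0004,0.004,-0.0002,0,0,0],[-0.0006,0.006,-0.0003,0,0,0],[-0.0007,0.008,-0.0003,0,0,0],[-0.0007,0.0099,-0.0003,0,0,0],[-0.0007,0.0119,-0.0003,0,0,0],[-0.0007,0.0137,-0.0003,0,0,0],[-0.0007,0.0156,-0.0003,0,0,0]]])

```text
time_s: 21.97
position: [0.5124, -0.171, 0.1377]
tcp_rot: [[0.073, 0.997, 0.033], [0.904, -0.08, 0.42], [0.422, -0.001, -0.907]]
force: [-5.2, -1.4, 0.1]
opening: 0.005
grasp_force: 2.5
```

```bash
python3 -c "
from h import *
report(209,cams=['top'])"
```

```text
t 21.97 p [-0.0622 -0.0069] z 0.1377 F [-5.2 -1.4  0.1] knob 207.49999999999866
top [2.9474, 35.281, 0.148, 0.0025]
```

Emit:
play_rows(motion=[[[0.0001,0.0018,0.0,0,0,0],[0.0002,0.0036,0.0001,0,0,0],[0.0003,0.0053,0.0001,0,0,0],[0.0004,0.007,0.0002,0,0,0],[0.0005,0.0087,0.0002,0,0,0],[0.0006,0.0103,0.0003,0,0,0],[0.0008,0.012,0.0004,0,0,0],[0.0011,0.0137,0.0005,0,0,0]]])

```text
time_s: 22.68
position: [0.5268, -0.1714, 0.1376]
tcp_rot: [[0.074, 0.997, 0.035], [0.904, -0.081, 0.419], [0.421, 0.0, -0.907]]
force: [-2.8, -3.1, -0.2]
opening: 0.003
grasp_force: 2.3
```

```bash
python3 -c "
from h import *
report(225,cams=['top'])"
```

```text
t 22.68 p [-0.0614 -0.0213] z 0.1376 F [-2.8 -3.1 -0.2] knob 224.29999999999862
top [2.9141, 34.3454, 0.1465, -0.003]
```

Emit:
play_rows(motion=[[[0.0004,0.0018,0.0002,0,0,0],[0.0009,0.0037,0.0004,0,0,0],[0.0015,0.0056,0.0007,0,0,0],[0.0021,0.0075,0.001,0,0,0],[0.003,0.0095,0.0014,0,0,0],[0.0039,0.0115,0.0018,0,0,0],[0.0049,0.0135,0.0023,0,0,0],[0.006,0.0154,0.0028,0,0,0]]])

```text
time_s: 23.4
position: [0.5447, -0.168, 0.1377]
tcp_rot: [[0.074, 0.997, 0.039], [0.906, -0.083, 0.415], [0.417, 0.005, -0.909]]
force: [-0.4, -7.1, 0.0]
opening: 0.002
grasp_force: 3.7
```

```bash
python3 -c "
from h import *
report(241,cams=['top']);cprof()"
```

```text
t 23.4 p [-0.0565 -0.0388] z 0.1377 F [-0.4 -7.1  0. ] knob 239.89999999999864
top [3.0105, 33.0388, 0.146, -0.003]
dark [192, 195, 198, 201, 204, 207, 285, 300, 303, 306, 309, 312, 315, 318, 321, 324]
```

```bash
python3 -c "
from h import *
c=imaging.capture('side');th,v=crank(c=c);print(v.astype(int))
c=imaging.capture('top');th,v=crank(c=c);print(v.astype(int))
print(finder.recognise('side','knob')[:2],finder.recognise('wrist','knob')[:1])
for r in finder.recognise('side','knob')[:2]: print(stand(r['at']))
"
```

```text
[ 97 114 125 144 153 162 163 170 174 180 191 191 191 191 191 186 164 150
 119 101 101 109 144 175 190 193 191 186 186 188 187 189 186 181 175 159
 145 148 157 170 183 182 180 178 186 180 176 174 175 178 164 152 158 154
 150 149 131 120 116 115 113 103  62  51  27  29  20  28  38  43  58  57
  53  50  52  54  54  54  56  57  57  57  57  57  57  57  56  56  54  54
  51  48  48  48  50  46  51  55  65  52  45  42  39  36  34  23  25  24
  45  82 116 126 103  87  74  66  65  67  77  75]
[ 98  99 102 103 104 108 109 114 114 114 113 112 113 112 113 112 112 111
 111 111 110 111 111 111 111 111 111 111 111 111 111 111 112 113 113 115
 114 114 113 115 114 114 114 114 112 112 111 111 109 108 108 106 105 104
 104 103 103 102 102 100 100 100 100  98  98  97  96  96  95  96  95  94
  94  94  93  95  95  93  93  94  94  95  94  92  95  95  94  95  95  96
  95  95  94  93  91  92  91  89  87  87  84  85  82  82  82  81  83  81
  79  83  81  82  84  81  84  85  89  90  91  93]
[{'at': [0.4686, 0.0938, 0.0328], 'confidence': 0.59}] []
(np.float64(0.1982880321823196), np.float64(0.057989277399044845))
```

Emit:
play_rows(motion=[[[0.0013,0.002,0.0006,0,0,0],[0.0027,0.0039,0.0012,0,0,0],[0.0042,0.0058,0.0019,0,0,0],[0.0058,0.0077,0.0027,0,0,0],[0.0075,0.0095,0.0035,0,0,0],[0.0093,0.0113,0.0044,0,0,0],[0.0112,0.0129,0.0052,0,0,0],[0.013,0.0145,0.0061,0,0,0]]])

```text
time_s: 24.42
position: [0.56, -0.1542, 0.1377]
tcp_rot: [[0.073, 0.997, 0.038], [0.905, -0.083, 0.417], [0.419, 0.004, -0.908]]
force: [-0.3, -6.4, -0.2]
opening: 0.007
grasp_force: 2.8
```

```bash
python3 -c "
from h import *
report(257,cams=['wrist','top'])"
```

```text
t 24.42 p [-0.0415 -0.053 ] z 0.1377 F [-0.3 -6.4 -0.2] knob 255.79999999999865
wrist [3.002, 81.9548, 0.145, 0.0025]
top [2.979, 33.418, 0.146, -0.003]
```

Emit:
play_rows(motion=[[[0.0019,0.0015,0.0009,0,0,0],[0.0037,0.0029,0.0017,0,0,0],[0.0056,0.0041,0.0026,0,0,0],[0.0075,0.0054,0.0035,0,0,0],[0.0094,0.0065,0.0044,0,0,0],[0.0113,0.0076,0.0053,0,0,0],[0.0132,0.0086,0.0061,0,0,0],[0.0151,0.0095,0.007,0,0,0]]])

```text
time_s: 25.18
position: [0.5689, -0.1367, 0.1377]
tcp_rot: [[0.074, 0.997, 0.034], [0.904, -0.081, 0.42], [0.422, -0.0, -0.907]]
force: [-2.1, -4.7, 0.5]
opening: 0.003
grasp_force: 2.4
```

```bash
python3 -c "
from h import *
report(273,cams=['wrist','top'])"
```

```text
t 25.18 p [-0.0234 -0.0604] z 0.1377 F [-2.1 -4.7  0.5] knob 273.2999999999986
wrist [2.9867, 86.6139, 0.1455, 0.003]
top [3.2445, 13.6216, 0.149, 0.002]
```

Emit:
play_rows(motion=[[[0.0019,0.0008,0.0009,0,0,0],[0.0038,0.0016,0.0018,0,0,0],[0.0057,0.0023,0.0026,0,0,0],[0.0075,0.003,0.0035,0,0,0],[0.0094,0.0036,0.0044,0,0,0],[0.0112,0.0041,0.0052,0,0,0],[0.0131,0.0046,0.0061,0,0,0],[0.0149,0.0051,0.0069,0,0,0]]])

```text
time_s: 25.95
position: [0.5748, -0.1205, 0.1376]
tcp_rot: [[0.073, 0.997, 0.033], [0.904, -0.081, 0.42], [0.422, -0.001, -0.907]]
force: [-1.4, -4.6, 0.2]
opening: 0.004
grasp_force: 2.6
```

```bash
python3 -c "
from h import *
report(289,cams=['wrist','top'])"
```

```text
t 25.95 p [-0.0068 -0.0651] z 0.1376 F [-1.4 -4.6  0.2] knob 289.5000000000058
wrist [3.0106, 90.3167, 0.1455, 0.003]
top [5.8629, 1.0474, 0.1475, -0.0025]
```

Emit:
play_rows(motion=[[[0.0018,0.0004,0.0008,0,0,0],[0.0037,0.0007,0.0017,0,0,0],[0.0057,0.0009,0.0026,0,0,0],[0.0077,0.001,0.0036,0,0,0],[0.0098,0.001,0.0046,0,0,0],[0.0119,0.0009,0.0056,0,0,0],[0.0141,0.0007,0.0066,0,0,0],[0.0163,0.0003,0.0076,0,0,0]]])

```text
time_s: 26.72
position: [0.5776, -0.1027, 0.1377]
tcp_rot: [[0.074, 0.997, 0.036], [0.904, -0.082, 0.42], [0.422, 0.001, -0.907]]
force: [2.1, -4.7, -0.6]
opening: 0.008
grasp_force: 2.5
```

```bash
python3 -c "
from h import *
report(305,cams=['wrist'])"
```

```text
t 26.72 p [ 0.0111 -0.0664] z 0.1377 F [ 2.1 -4.7 -0.6] knob 305.5000000000058
wrist [3.03, 89.9064, 0.1455, 0.003]
```

Emit:
play_rows(motion=[[[0.0023,-0.0005,0.0011,0,0,0],[0.0046,-0.0011,0.0021,0,0,0],[0.0069,-0.0019,0.0032,0,0,0],[0.0092,-0.0028,0.0043,0,0,0],[0.0116,-0.0039,0.0054,0,0,0],[0.0139,-0.0052,0.0065,0,0,0],[0.0163,-0.0066,0.0076,0,0,0],[0.0186,-0.0082,0.0087,0,0,0]]])

```text
time_s: 27.43
position: [0.5703, -0.0808, 0.1377]
tcp_rot: [[0.074, 0.997, 0.034], [0.903, -0.081, 0.421], [0.423, -0.0, -0.906]]
force: [3.5, -3.3, -0.1]
opening: 0.002
grasp_force: 2.5
```

```bash
python3 -c "
from h import *
report(321,cams=['wrist'])"
```

```text
t 27.43 p [ 0.0324 -0.0574] z 0.1377 F [ 3.5 -3.3 -0.1] knob 322.400000000006
wrist [2.9725, 88.0673, 0.145, -0.0005]
```

Emit:
play_rows(motion=[[[0.0022,-0.0017,0.001,0,0,0],[0.0043,-0.0033,0.002,0,0,0],[0.0064,-0.0051,0.003,0,0,0],[0.0083,-0.0069,0.0039,0,0,0],[0.0101,-0.0087,0.0047,0,0,0],[0.0119,-0.0105,0.0055,0,0,0],[0.0135,-0.0124,0.0063,0,0,0],[0.0151,-0.0143,0.007,0,0,0]]])

```text
time_s: 28.15
position: [0.5579, -0.0628, 0.1378]
tcp_rot: [[0.074, 0.997, 0.035], [0.903, -0.082, 0.422], [0.423, 0.0, -0.906]]
force: [6.1, -1.3, -0.4]
opening: 0.007
grasp_force: 2.6
```

```bash
python3 -c "
from h import *
report(337,cams=['wrist']);cprof()"
```

```text
t 28.15 p [ 0.0494 -0.0436] z 0.1378 F [ 6.1 -1.3 -0.4] knob 337.80000000000587
wrist [4.0826, 86.8734, 0.15, 0.002]
dark [195, 198, 249, 252, 255, 258, 261, 324, 327, 330, 333, 336, 339, 342, 345, 348, 351]
```

Second swelling coming up, so I'm using smaller steps.

Emit:
play_rows(motion=[[[0.0015,-0.0019,0.0007,0,0,0],[0.0029,-0.0039,0.0013,0,0,0],[0.0042,-0.0059,0.002,0,0,0],[0.0054,-0.0079,0.0025,0,0,0]]])

```text
time_s: 28.58
position: [0.5504, -0.0564, 0.1378]
tcp_rot: [[0.074, 0.997, 0.035], [0.903, -0.082, 0.422], [0.423, 0.0, -0.906]]
force: [4.4, -0.8, -1.0]
opening: 0.003
grasp_force: 2.7
```

```bash
python3 -c "
from h import *
report(345,cams=['wrist'])"
```

```text
t 28.58 p [ 0.0551 -0.0356] z 0.1378 F [ 4.4 -0.8 -1. ] knob 345.80000000000587
wrist [4.4123, 77.2329, 0.1445, -0.001]
```

Emit:
play_rows(motion=[[[0.0012,-0.002,0.0006,0,0,0],[0.0023,-0.0041,0.0011,0,0,0],[0.0033,-0.0062,0.0015,0,0,0],[0.0042,-0.0082,0.002,0,0,0]]])

```text
time_s: 28.97
position: [0.5422, -0.0512, 0.1377]
tcp_rot: [[0.074, 0.997, 0.034], [0.903, -0.081, 0.422], [0.423, -0.0, -0.906]]
force: [4.5, -0.8, 0.4]
opening: 0.0
grasp_force: 2.5
```

```bash
python3 -c "
from h import *
report(353,cams=['wrist'])"
```

```text
t 28.97 p [ 0.0597 -0.027 ] z 0.1377 F [ 4.5 -0.8  0.4] knob 354.10000000000593
wrist [4.3838, 78.2245, 0.1445, -0.001]
```

Emit:
play_rows(motion=[[[0.0009,-0.0021,0.0004,0,0,0],[0.0017,-0.0042,0.0008,0,0,0],[0.0024,-0.0063,0.0011,0,0,0],[0.003,-0.0084,0.0014,0,0,0]]])

```text
time_s: 29.35
position: [0.5336, -0.0473, 0.1377]
tcp_rot: [[0.074, 0.997, 0.033], [0.903, -0.081, 0.421], [0.423, -0.001, -0.906]]
force: [5.3, -0.5, -0.2]
opening: 0.001
grasp_force: 2.3
```

```bash
python3 -c "
from h import *
report(361,cams=['wrist'])"
```

```text
t 29.35 p [ 0.0628 -0.0182] z 0.1377 F [ 5.3 -0.5 -0.2] knob 362.60000000000605
wrist [4.0282, 92.4535, 0.15, 0.0025]
```

Emit:
play_rows(motion=[[[0.0006,-0.0021,0.0003,0,0,0],[0.0012,-0.0041,0.0005,0,0,0],[0.0016,-0.0062,0.0008,0,0,0],[0.002,-0.0083,0.0009,0,0,0]]])

```text
time_s: 29.73
position: [0.5255, -0.0446, 0.1377]
tcp_rot: [[0.073, 0.997, 0.033], [0.903, -0.081, 0.421], [0.423, -0.001, -0.906]]
force: [4.4, -0.3, -1.6]
opening: 0.009
grasp_force: 2.2
```

```bash
python3 -c "
from h import *
report(369,cams=['wrist'])"
```

```text
t 29.73 p [ 0.0649 -0.0098] z 0.1377 F [ 4.4 -0.3 -1.6] knob 370.60000000000605
wrist [3.4487, 87.0519, 0.1445, -0.0015]
```

The second swelling peaks at only about 4.45 near 350°, so the first one (about 5.98 near 127°) is the highest so far. I'll finish the full turn and carry on round to it.

Emit:
play_rows(motion=[[[0.0003,-0.0021,0.0002,0,0,0],[0.0006,-0.0041,0.0003,0,0,0],[0.0009,-0.0061,0.0004,0,0,0],[0.0011,-0.0082,0.0005,0,0,0],[0.0012,-0.0101,0.0006,0,0,0],[0.0013,-0.0121,0.0006,0,0,0],[0.0014,-0.0141,0.0006,0,0,0],[0.0014,-0.016,0.0006,0,0,0]]])

```text
time_s: 30.45
position: [0.5102, -0.0421, 0.1377]
tcp_rot: [[0.073, 0.997, 0.034], [0.904, -0.081, 0.421], [0.422, -0.0, -0.907]]
force: [4.7, -1.0, -1.3]
opening: 0.006
grasp_force: 2.8
```

```bash
python3 -c "
from h import *
report(385,cams=['wrist'])"
```

```text
t 30.45 p [0.0661 0.0057] z 0.1377 F [ 4.7 -1.  -1.3] knob 386.20000000000596
wrist [2.9753, 89.0239, 0.145, -0.0005]
```

Emit:
play_rows(motion=[[[0,-0.0019,0,0,0,0],[-0.0001,-0.0037,0,0,0,0],[-0.0001,-0.0055,-0.0001,0,0,0],[-0.0002,-0.0073,-0.0001,0,0,0],[-0.0003,-0.0091,-0.0002,0,0,0],[-0.0004,-0.0108,-0.0002,0,0,0],[-0.0005,-0.0124,-0.0003,0,0,0],[-0.0007,-0.014,-0.0003,0,0,0]]])

```text
time_s: 31.17
position: [0.4965, -0.0418, 0.1377]
tcp_rot: [[0.073, 0.997, 0.035], [0.904, -0.081, 0.421], [0.422, 0.001, -0.907]]
force: [6.0, -1.1, -1.6]
opening: 0.007
grasp_force: 3.1
```

```bash
python3 -c "
from h import *
report(401,cams=['wrist'])
for a in range(401,465,16): table(a,a+16)
for a,b in ((465,473),(473,477),(477,481),(481,485),(485,489),(489,493)): table(a,b,4 if b-a>4 else 3)
from scipy.optimize import least_squares
d=np.array([(78.8,2.96),(96.1,3.42),(109.7,5.107),(117.6,5.683),(124.6,5.98),(131.4,5.92),(141.1,5.31),(159.3,3.03)])
for w0 in (28.6,33):
  f=lambda q:2.97+q[1]*.5*(1+np.cos(np.pi*np.clip((d[:,0]-q[0])/q[2],-1,1)))-d[:,1]
  r=least_squares(f,[126,3,w0]);print(r.x,r.fun.round(2))
f=lambda q:2.97+q[1]*np.exp(-((d[:,0]-q[0])/q[2])**2)-d[:,1]
r=least_squares(f,[126,3,20]);print(r.x,r.fun.round(2))
"
```

```text
t 31.17 p [0.0653 0.0193] z 0.1377 F [ 6.  -1.1 -1.6] knob 401.80000000000587
wrist [2.9457, 89.3609, 0.145, -0.001]
417 [[-0.0002, -0.0017, -0.0001, 0, 0, 0], [-0.0005, -0.0034, -0.0002, 0, 0, 0], [-0.0009, -0.0053, -0.0004, 0, 0, 0], [-0.0013, -0.0071, -0.0006, 0, 0, 0], [-0.0019, -0.009, -0.0009, 0, 0, 0], [-0.0026, -0.011, -0.0012, 0, 0, 0], [-0.0034, -0.013, -0.0016, 0, 0, 0], [-0.0043, -0.0149, -0.002, 0, 0, 0]]
433 [[-0.001, -0.002, -0.0005, 0, 0, 0], [-0.0022, -0.004, -0.001, 0, 0, 0], [-0.0034, -0.0059, -0.0016, 0, 0, 0], [-0.0048, -0.0079, -0.0023, 0, 0, 0], [-0.0063, -0.0098, -0.003, 0, 0, 0], [-0.008, -0.0117, -0.0037, 0, 0, 0], [-0.0097, -0.0135, -0.0045, 0, 0, 0], [-0.0115, -0.0152, -0.0054, 0, 0, 0]]
449 [[-0.0018, -0.0016, -0.0009, 0, 0, 0], [-0.0037, -0.0032, -0.0017, 0, 0, 0], [-0.0055, -0.0047, -0.0026, 0, 0, 0], [-0.0074, -0.0061, -0.0034, 0, 0, 0], [-0.0093, -0.0074, -0.0043, 0, 0, 0], [-0.0112, -0.0086, -0.0052, 0, 0, 0], [-0.0131, -0.0097, -0.0061, 0, 0, 0], [-0.0149, -0.0108, -0.007, 0, 0, 0]]
465 [[-0.0019, -0.001, -0.0009, 0, 0, 0], [-0.0038, -0.0019, -0.001
[... 542 characters left out ...]
 0, 0, 0], [-0.0028, 0.0, -0.0013, 0, 0, 0], [-0.0042, 0.0001, -0.002, 0, 0, 0]]
485 [[-0.0015, 0.0001, -0.0007, 0, 0, 0], [-0.0029, 0.0003, -0.0014, 0, 0, 0], [-0.0044, 0.0006, -0.0021, 0, 0, 0]]
489 [[-0.0015, 0.0003, -0.0007, 0, 0, 0], [-0.003, 0.0007, -0.0014, 0, 0, 0], [-0.0046, 0.0011, -0.0021, 0, 0, 0]]
493 [[-0.0015, 0.0005, -0.0007, 0, 0, 0], [-0.0031, 0.0011, -0.0014, 0, 0, 0], [-0.0047, 0.0017, -0.0022, 0, 0, 0]]
[126.11668106   3.11082475  40.43698155] [ 0.01  0.03 -0.13  0.07  0.09  0.03 -0.17  0.18]
[126.11668693   3.11082419  40.43700595] [ 0.01  0.03 -0.13  0.07  0.09  0.03 -0.17  0.18]
[126.11344167   3.16840937  23.05575857] [ 0.06  0.13 -0.23  0.05  0.14  0.06 -0.26  0.34]
```

The full turn is covered, and nothing is higher than the swelling at about 126°. Carrying on round to it.

Emit:
play_rows(motion=[[[-0.0002,-0.0017,-0.0001,0,0,0],[-0.0005,-0.0034,-0.0002,0,0,0],[-0.0009,-0.0053,-0.0004,0,0,0],[-0.0013,-0.0071,-0.0006,0,0,0],[-0.0019,-0.009,-0.0009,0,0,0],[-0.0026,-0.011,-0.0012,0,0,0],[-0.0034,-0.013,-0.0016,0,0,0],[-0.0043,-0.0149,-0.002,0,0,0]]])

```text
time_s: 31.88
position: [0.4789, -0.0431, 0.1378]
tcp_rot: [[0.074, 0.997, 0.03], [0.902, -0.08, 0.425], [0.426, -0.005, -0.905]]
force: [2.8, 4.0, 0.5]
opening: 0.004
grasp_force: 2.2
```

Emit:
play_rows(motion=[[[-0.001,-0.002,-0.0005,0,0,0],[-0.0022,-0.004,-0.001,0,0,0],[-0.0034,-0.0059,-0.0016,0,0,0],[-0.0048,-0.0079,-0.0023,0,0,0],[-0.0063,-0.0098,-0.003,0,0,0],[-0.008,-0.0117,-0.0037,0,0,0],[-0.0097,-0.0135,-0.0045,0,0,0],[-0.0115,-0.0152,-0.0054,0,0,0]]])

```text
time_s: 32.55
position: [0.4619, -0.0545, 0.1381]
tcp_rot: [[0.074, 0.997, 0.028], [0.901, -0.079, 0.426], [0.427, -0.006, -0.904]]
force: [-0.4, 5.6, 2.3]
opening: 0.005
grasp_force: 2.9
```

```bash
python3 -c "
from h import *
report(433,cams=['wrist'])"
```

```text
t 32.55 p [0.05   0.0528] z 0.1381 F [-0.4  5.6  2.3] knob 430.4000000000051
wrist [2.9418, 91.1565, 0.1445, -0.0015]
```

Emit:
play_rows(motion=[[[-0.0018,-0.0016,-0.0009,0,0,0],[-0.0037,-0.0032,-0.0017,0,0,0],[-0.0055,-0.0047,-0.0026,0,0,0],[-0.0074,-0.0061,-0.0034,0,0,0],[-0.0093,-0.0074,-0.0043,0,0,0],[-0.0112,-0.0086,-0.0052,0,0,0],[-0.0131,-0.0097,-0.0061,0,0,0],[-0.0149,-0.0108,-0.007,0,0,0]]])

```text
time_s: 33.27
position: [0.4517, -0.0717, 0.1378]
tcp_rot: [[0.074, 0.997, 0.032], [0.903, -0.08, 0.422], [0.423, -0.002, -0.906]]
force: [1.9, 4.5, 0.9]
opening: 0.008
grasp_force: 2.3
```

```bash
python3 -c "
from h import *
report(449,cams=['wrist'])"
```

```text
t 33.27 p [0.032  0.0615] z 0.1378 F [1.9 4.5 0.9] knob 448.00000000000546
wrist [2.973, 92.4073, 0.1445, 0.0]
```

Emit:
play_rows(motion=[[[-0.0019,-0.001,-0.0009,0,0,0],[-0.0038,-0.0019,-0.0018,0,0,0],[-0.0057,-0.0028,-0.0027,0,0,0],[-0.0076,-0.0035,-0.0035,0,0,0],[-0.0095,-0.0042,-0.0044,0,0,0],[-0.0113,-0.0049,-0.0053,0,0,0],[-0.0132,-0.0055,-0.0061,0,0,0],[-0.015,-0.006,-0.007,0,0,0]]])

```text
time_s: 33.98
position: [0.4437, -0.0866, 0.1382]
tcp_rot: [[0.074, 0.997, 0.03], [0.902, -0.079, 0.425], [0.426, -0.004, -0.905]]
force: [-1.0, 5.7, 5.3]
opening: 0.005
grasp_force: 3.6
```

```bash
python3 -c "
from h import *
report(465,cams=['wrist'])"
```

```text
t 33.98 p [0.0165 0.0684] z 0.1382 F [-1.   5.7  5.3] knob 462.9000000000052
wrist [4.3569, 87.1783, 0.144, 0.0]
```

Emit:
play_rows(motion=[[[-0.0018,-0.0005,-0.0009,0,0,0],[-0.0036,-0.0009,-0.0017,0,0,0],[-0.0054,-0.0013,-0.0025,0,0,0],[-0.0073,-0.0016,-0.0034,0,0,0]]])

```text
time_s: 34.37
position: [0.4404, -0.0942, 0.1378]
tcp_rot: [[0.073, 0.997, 0.028], [0.902, -0.078, 0.425], [0.426, -0.006, -0.905]]
force: [-2.6, 5.0, 2.0]
opening: 0.003
grasp_force: 3.1
```

```bash
python3 -c "
from h import *
report(473,cams=['wrist'])"
```

```text
t 34.37 p [0.0086 0.071 ] z 0.1378 F [-2.6  5.   2. ] knob 469.70000000000493
wrist [5.1186, 87.8454, 0.148, 0.0]
```

Emit:
play_rows(motion=[[[-0.0013,-0.0001,-0.0006,0,0,0],[-0.0026,-0.0003,-0.0012,0,0,0],[-0.004,-0.0003,-0.0019,0,0,0],[-0.004,-0.0003,-0.0019,0,0,0]]])

```text
time_s: 34.75
position: [0.4396, -0.0992, 0.1377]
tcp_rot: [[0.074, 0.997, 0.028], [0.902, -0.078, 0.424], [0.425, -0.006, -0.905]]
force: [-4.1, 3.6, 2.2]
opening: 0.003
grasp_force: 2.9
```

```bash
python3 -c "
from h import *
report(477,cams=['wrist'])"
```

```text
t 34.75 p [0.0036 0.0714] z 0.1377 F [-4.1  3.6  2.2] knob 473.70000000000493
wrist [5.4554, 79.5311, 0.144, 0.0005]
```

Emit:
play_rows(motion=[[[-0.0014,0,-0.0006,0,0,0],[-0.0028,0,-0.0013,0,0,0],[-0.0042,0.0001,-0.002,0,0,0],[-0.0042,0.0001,-0.002,0,0,0]]])

```text
time_s: 35.13
position: [0.4391, -0.104, 0.1376]
tcp_rot: [[0.073, 0.997, 0.027], [0.903, -0.078, 0.423], [0.424, -0.007, -0.905]]
force: [-4.0, 3.9, 2.4]
opening: 0.005
grasp_force: 2.8
```

```bash
python3 -c "
from h import *
report(481,cams=['wrist','wrist'])"
```

```text
t 35.13 p [-0.0012  0.0715] z 0.1376 F [-4.   3.9  2.4] knob 477.2000000000048
wrist [5.6836, 72.8671, 0.144, 0.0005]
wrist [5.6937, 74.4789, 0.144, 0.0005]
```

Emit:
play_rows(motion=[[[-0.0015,0.0001,-0.0007,0,0,0],[-0.0029,0.0003,-0.0014,0,0,0],[-0.0044,0.0006,-0.0021,0,0,0],[-0.0044,0.0006,-0.0021,0,0,0]]])

```text
time_s: 35.57
position: [0.4387, -0.109, 0.1374]
tcp_rot: [[0.073, 0.997, 0.026], [0.903, -0.077, 0.423], [0.424, -0.008, -0.906]]
force: [-6.1, 1.9, 1.0]
opening: 0.007
grasp_force: 3.2
```

```bash
python3 -c "
from h import *
report(485,cams=['wrist','wrist'])"
```

```text
t 35.57 p [-0.0063  0.0716] z 0.1374 F [-6.1  1.9  1. ] knob 480.2000000000046
wrist [5.8864, 71.2765, 0.144, 0.001]
wrist [5.8323, 72.5975, 0.144, 0.0005]
```

Emit:
play_rows(motion=[[[-0.0015,0.0003,-0.0007,0,0,0],[-0.003,0.0007,-0.0014,0,0,0],[-0.0046,0.0011,-0.0021,0,0,0],[-0.0046,0.0011,-0.0021,0,0,0]]])

```text
time_s: 36.0
position: [0.4385, -0.1143, 0.1373]
tcp_rot: [[0.073, 0.997, 0.024], [0.903, -0.076, 0.423], [0.424, -0.009, -0.906]]
force: [-8.6, 0.8, 2.4]
opening: 0.007
grasp_force: 4.2
```

```bash
python3 -c "
from h import *
report(487,cams=['wrist','wrist','top'])
import glob
# fixed-centre readings from saved images need pose; reread now with tight centre
c=imaging.capture('wrist')
for cx in (.1445,.1465,.1485): print(cx,needle(cx,c=c,srch=.0005))
x=np.array([.0086,.0036,-.0012,-.0063,-.0114,-.0225,-.0331]);y=np.array([5.113,5.455,5.688,5.86,5.97,5.9,5.3])
P=np.polyfit(x,y,3);r=np.roots(np.polyder(P));print(r,np.polyval(P,r),np.polyval(P,x)-y)
"
```

```text
t 36.0 p [-0.0116  0.0713] z 0.1373 F [-8.6  0.8  2.4] knob 482.6000000000047
wrist [5.9328, 90.6141, 0.1495, -0.003]
wrist [5.9365, 90.4546, 0.1495, -0.003]
top [5.8959, 45.5146, 0.15, -0.003]
0.1445 [5.9121, 72.7736, 0.144, 0.0005]
0.1465 [5.9464, 74.1084, 0.146, -0.0005]
0.1485 [6.0819, 71.1912, 0.148, -0.0005]
[ 0.08765543 -0.0148771 ] [-0.5934225   6.00259772] [ 0.01050919 -0.01781044 -0.00619204  0.01184835  0.01035522 -0.01219886
  0.00348859]
```

Emit:
play_rows(motion=[[[-0.0007,0.0009,-0.0003,0,0,0],[-0.0014,0.0018,-0.0006,0,0,0],[-0.002,0.0027,-0.0009,0,0,0],[-0.002,0.0027,-0.0009,0,0,0]]])

```text
time_s: 36.53
position: [0.4416, -0.1169, 0.1372]
tcp_rot: [[0.073, 0.997, 0.025], [0.903, -0.077, 0.422], [0.423, -0.008, -0.906]]
force: [-5.2, 1.3, 0.4]
opening: 0.003
grasp_force: 3.3
```

```bash
cat > rd.py <<'E'
from h import *
report(487,cams=['wrist','top'])
v=[needle(.1465,cam='wrist',srch=.0005)[0] for _ in range(3)];print(v)
E
python3 rd.py
```

```text
t 36.53 p [-0.0139  0.068 ] z 0.1372 F [-5.2  1.3  0.4] knob 487.30000000000575
wrist [5.9931, 83.5212, 0.1495, -0.003]
top [5.9284, 37.0623, 0.15, -0.003]
[6.0274, 5.9898, 6.0243]
```

The reading is 6.01 mm, and the two passes bracket the peak at about 126–127°, which is where it stands. I back straight away from the knob, then lift clear and check.

Emit:
play_rows(motion=[[[0.0005,-0.003,0,0,0,0],[0.001,-0.008,0,0,0,0],[0.001,-0.016,0,0,0,0],[0.001,-0.025,0,0,0,0],[0.001,-0.03,-0.008,0,0,0],[0.001,-0.032,-0.03,0,0,0],[0.001,-0.032,-0.06,0,0,0],[0.001,-0.032,-0.085,0,0,0]]])

```text
time_s: 37.45
position: [0.41, -0.1506, 0.217]
tcp_rot: [[0.074, 0.997, 0.033], [0.904, -0.081, 0.42], [0.422, -0.001, -0.907]]
force: [1.2, -0.3, -0.2]
opening: 0.008
grasp_force: 0.0
```

Emit:
play_rows(motion=[[[-0.01,-0.01,-0.02,0,-2,0],[-0.03,-0.02,-0.05,0,-6,0],[-0.06,-0.03,-0.07,0,-10,0],[-0.09,-0.03,-0.08,0,-14,0],[-0.12,-0.03,-0.09,0,-18,0],[-0.15,-0.03,-0.09,0,-20,0],[-0.16,-0.03,-0.09,0,-20,0],[-0.16,-0.03,-0.09,0,-20,0]]])

```text
time_s: 38.12
position: [0.3652, -0.3309, 0.229]
tcp_rot: [[0.083, 0.997, 0.005], [0.993, -0.083, 0.088], [0.088, -0.002, -0.996]]
force: [-0.7, -0.2, -0.3]
opening: 0.009
grasp_force: 0.0
```

```bash
python3 -c "
from h import *
s=bot.read_state();print(s['time_s'],s['position'],s['force'])
for k in ('top','top','wrist','side'): print(k,needle(cam=k,save='end_'+k+'.png'))
for n in ('side','top'):
  th,v=crank(n);print([int(a) for a in th[v<v.min()+25]])
  for r in finder.recognise(n,'knob')[:2]: a=stand(r['at']);print(n,np.round(r['at'],3),r['confidence'],np.degrees(np.arctan2(a[1],a[0])),np.hypot(*a))
"
```

```text
38.1167 [ 0.36521406 -0.33094246  0.22899283] [-0.69935196 -0.2492473  -0.2852141 ]
top [5.9232, 62.2933, 0.148, -0.0025]
top [5.922, 61.0815, 0.148, -0.0025]
wrist [nan, 0.0, 0.144, -0.003]
side [5.9515, 40.608, 0.144, 0.002]
[102, 105, 108, 111, 114, 117, 120, 123, 126, 129, 132, 135, 138, 141, 144, 147, 150, 153, 156, 159, 162, 165, 168, 171, 174, 177, 180, 183, 186, 189, 192, 195, 198, 201]
side [ 0.455 -0.144  0.134] 0.71 126.86401144125759 0.06575233836146052
[0, 3, 6, 54, 57, 60, 63, 111, 114, 117, 120, 123, 126, 129, 132, 135, 138, 141, 174, 177, 180, 183, 300, 303, 306, 309]
top [ 0.457 -0.131  0.153] 0.56 116.8945391798575 0.0582547852111738h.py:69: RuntimeWarning: invalid value encountered in scalar divide
  a,b,d=D[k-1],D[k],D[(k+1)%360]; best=(D[k],k+.5*(a-d)/(a-2*b+d),cx,cy)
```

```bash
python3 -c "
from h import *
print(bot.hand_in())"
```

```text
the job is handed in; nothing more can be done
None
```

I set the gauge at about 3 mm and turned the wheel a full turn. I left its highest spot (about 6.0 mm on the dial, crank near 126°) at the plunger; the only other swelling found read about 4.4 mm. The arm is clear of the stand and the job is handed in.

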